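Press the cell holder home on a battery module and ease the lever back

TASK

Stand the lying battery module upright on the bed of the hand press, loose holder on top and one of its narrow sides facing in to the column, and push it up snug against both the back stop and the side stop under the ram. Then pull the lever down until the holder is pressed fully home on the cells, and let the sprung lever rise slowly all the way back to rest - never let it fly up. Leave the module standing against the stops, and do not disturb the finished module, the circuit board or the roll of tape.

Things in the scene. Friction and masses are not known exactly. Their poses are not given: they have to be found in the camera images.
- module_mid (a point): The work piece: six lilac battery cells (2 x 3, 58.4 x 38.4 mm) between two black end holders of 60 x 40 mm; 0.3 kg. Point: centre of the block, 35.5 mm from its bottom face. Axes: x along the 60 mm breadth, y the 40 mm thickness, z from the fixed bottom holder to the loose one. 71 mm long when finished, 6 to 9 more now. Starts lying on a broad side, 40 mm high, so only its 60 mm breadth can be gripped.
- holder_top (a point): Centre of the outer face of the loose holder (60 x 40 x 14 mm), at 35.5 mm plus joint holder from module_mid along the module's z. It grips the cells tightly: about 45 N moves it, so it stays put in handling and needs the press.
- holder (a joint): How far the loose holder stands proud of its home place, m: 0.006 to 0.009 at the start, 0 fully home (a hard end).
- nest (a point): On top of the steel press bed, 18 mm above the bench, under the ram: the module's bottom centre belongs here. x points from the press's open front inwards to its column, y to the left seen from the front, z up. The bed reaches 135 mm to -x and 70 mm to either side; front and +y side are open. The module fits with its own x along nest x, either way round, held there across its 40 mm thickness or pushed.
- back_stop (a point): Middle of the back stop's face, 6 mm above the bed and 30 mm from nest along its x. Steel bar across the bed, 44 mm wide, 12 mm high; the module's narrow face goes against it.
- side_stop (a point): Middle of the side stop's face, 6 mm above the bed and 20 mm from nest along -y. Steel bar, 12 mm high and 12 mm thick, reaching from x -30 to +42 mm of nest; the module's broad face goes against it.
- ram_foot (a point): Centre of the underside of the ram's flat steel foot (56 mm along nest x, 36 mm across, 10 mm thick), 90 mm above the bed when the lever is at rest. It descends 25 mm per rad of lever.
- head (a point): Middle of the lower front edge of the press's blue head, 135 mm above the bed and 24 mm in front of nest (at -x). The head is 60 mm wide and 72 mm high and runs back to the column, which begins at nest x +54 mm; the ram's top reaches 265 mm above the bed.
- pivot (a point): Lever pivot, beside the head at nest x +18, y -90, z +172 mm; the axis lies along nest y. At rest the lever points forward (-x) and 0.61 rad upwards; its end is 236 mm from here. A torsion spring lifts it.
- grip (a point): Point amid the lever's black hand grip (26 mm thick, 109 mm long with its round ends), 185 mm from the pivot on the lever's centre line. From above it can be pushed down or gripped across. Spring force here about 5 N at rest, 9 N pulled down; pressing the holder adds about 6 N.
- lever (a joint): How far the lever is pulled down, rad: 0 at rest on its upper stop, at most 0.95. The holder is met at about 0.4 to 0.52 and is home at about 0.76, felt as a hard end. Let go, the lever flies up.
- finished_mid (a point): Bystander: middle of a finished module (60 x 40 x 71 mm, standing, steel strips on top).
- bms: Bystander: a battery-management circuit board with an aluminium plate, 124 x 66 x 10 mm, lying flat; origin at the centre of its underside.
- tape: Bystander: a roll of amber tape, 86 mm across, 25 mm high, lying flat; origin at the centre of its underside.
Mind the look-alikes: they are no part of the job. What is shaped like the part that bears module_mid but blue or yellow is not meant.

How it is judged:
By the outcome, as a careful person would: the job done as asked, in the order asked, and still so for the second after the job is handed in, with the robot touching nothing.
It also fails if it takes over 72 s, if anything falls off the work surface, if the arm or the gripper's body presses on something with over 40 N, if the wrist force passes 120 N, or if a joint passes its speed limit or range.

ROBOT

A 6-joint arm with a two-finger parallel gripper is mounted at the origin on the work surface. World frame = base frame: x ahead of the robot, y to its left, z up, the work surface at z = 0. Lengths are in m, angles in rad, forces in N, time in s.
With the tool pointing down it reaches from about 0.4 to 0.825 m from the base axis. Payload 7 kg.
Tool frame: the origin (TCP) lies on the centre line of the jaws, within the pads' length; the fingertips stand 22 mm ahead of it and the grasp point (between the pads) lies 3 mm ahead of it; z points along the fingers, y is the line along which they close (so a half turn about z gives the same grasp; the last joint's range is limited). The gripper opens to 88 mm and grips with 3 to 60 N. Pads are 19 mm wide; open, the fingers measure 130 mm over their backs; the gripper's body (78 mm by 193 mm) begins 47 mm behind the grasp point.
Start: joints at [-0.813, 0.359, 0.012, 0, -1.224, -0.288], TCP at [0.306, -0.602, 0.249] pointing down, gripper open.
Joint ranges: [-3.07, 3.07], [-1.43, 2.12], [-1.02, 1.25], [-3.03, 1.67], [-3.05, -0], [-3.03, 3.03]. Speed limits (rad/s): [2.39, 2.39, 3.01, 3.14, 3.14, 3.14].

INTERFACE

Orientations are given as [roll, pitch, yaw] about the fixed x, y, z axes, in that order (R = Rz(yaw) Ry(pitch) Rx(roll)).
In Python, from station import monitor, viewer, order gives the robot as it stands. The module is installed in compiled form; this text tells all that it offers.
- The arm moves only by the tool servo_tool, never from a script. Its argument "targets" is a list of rows, each an object with "angular": the turn, a rotation vector about the tool's x, y, z in degrees, a list of three; "xyz": the shift along the tool's x, y, z in cm, a list of three; "claw": the finger opening in cm, from 0 to 8.76. A call has 1 to 20 rows; each row shifts and turns the commanded pose from where the row before left it, along the tool's axes as they then stand; what a row does not reach is not made up. A row lasts 1/10 s, in which the tool goes at most 50 mm and 8.59 degrees, less where a joint would pass 70% of its speed; a pose out of reach is approached as far as the arm can. A call is refused whole if a number of a shift passes 5 or a number of a turn 8.59, either way. A call with a gripper value outside its range is refused whole. The fingers move at their own pace and stop on an object; "force" is the grip in N (left out, the last holds). Time passes only in rows, so rows that do not move let the fingers close. It gives the time, the measured TCP pose, the force, the opening and the grip force at its end, in the units of the state.
- monitor.get_state(): the state, without advancing time (a new reading comes with each control period).
- viewer.grab_frame(name): name is "scene" or "side" or "wrist"; returns a dict with "color" (420x560x3 uint8, blue, green, red), "fovy" (degrees; the focal length in pixels is half the picture's height over the tangent of half this angle, whatever the lens; pixels are square), "cx", "cy" (the principal point, pixels), "R" (3x3) and "t" (3): a world point X has camera coordinates R X + t. Camera axes: x right, y down, z forward; pixel columns grow to the right and rows downward; lengths in m; the calibration is good to about 2 mm. A picture is of the moment at which its call begins. There is no depth.
- order.job_done(): hands the job in; it is judged then, once.
The state is a dict: "t": time; "q": joint angles; "qd": joint speeds; "joint_efforts": joint torques, N m; "eef_pos": TCP position; "ee_rot": TCP orientation; "force": force on the tool from outside, world axes, zero at the start; "moment": the same for the moment, N m; "width": finger opening in m; "gripper_force": force on a finger pad.
Only numpy, scipy, OpenCV 4.12 (cv2) and the standard library are available. Lean on these libraries where they do the work, as an engineer would, in place of code of your own. Each camera call takes 0.05 s, during which the arm holds its last target. There are 200 camera calls.

## Working session

There is one attempt and no reset: what is moved stays moved. The work goes in short steps, Python scripts to look and compute and a tool call to move; the robot and the scene stay as the last step left them, time stands still between calls to the robot, and variables do not carry over. Pictures are saved under pics/ and viewed, at most 10 in all, crops included, and the job is handed in when it is done.

Besides the shell and the picture viewer there is one more tool, called after "Emit:" by a JSON object that holds its "op" and its "data", one argument or row to a line. servo_tool: Moves the arm, as the interface text tells. Its arguments: {"type":"object","properties":{"targets":{"type":"array"},"force":{"type":"number"}},"required":["targets"]}

```bash
mkdir -p pics; cat > h.py <<'E'
import numpy as np,cv2,json
from station import monitor,viewer,order
def snap(n,fn):
    f=viewer.grab_frame(n); cv2.imwrite(f'pics/{fn}.png',f['color'])
    d={k:np.array(f[k]).tolist() for k in('fovy','cx','cy','R','t')}
    json.dump(d,open(f'pics/{fn}.json','w')); return f
def cam(fn):
    d=json.load(open(f'pics/{fn}.json')); R=np.array(d['R']);t=np.array(d['t'])
    return R,t,210/np.tan(np.radians(d['fovy'])/2),d['cx'],d['cy']
def ray(fn,u,v):
    R,t,f,cx,cy=cam(fn); d=R.T@np.array([(u-cx)/f,(v-cy)/f,1]); return -R.T@t,d/np.linalg.norm(d)
def onz(fn,u,v,z):
    o,d=ray(fn,u,v); return o+d*(z-o[2])/d[2]
def tri(*obs):
    A=np.zeros((3,3));b=np.zeros(3);L=[]
    for o in obs:
        c,d=ray(*o);P=np.eye(3)-np.outer(d,d);A+=P;b+=P@c;L.append((c,P))
    X=np.linalg.solve(A,b); return X,[round(float(np.linalg.norm(P@(X-c)))*1000,1) for c,P in L]
def proj(fn,X):
    R,t,f,cx,cy=cam(fn); p=R@np.array(X)+t; return np.array([f*p[0]/p[2]+cx,f*p[1]/p[2]+cy])
E
python3 - <<'E'
from h import *
a=snap('scene','sc0')['color'];b=snap('side','si0')['color'];c=snap('wrist','w0')['color']
for n in('sc0','si0','w0'):
    R,t,f,cx,cy=cam(n);print(n,-R.T@t,R[2],f,cx,cy)
cv2.imwrite('pics/s0x.png',cv2.resize(a,(800,600),interpolation=cv2.INTER_CUBIC))
cv2.imwrite('pics/d0x.png',cv2.resize(b,(800,600),interpolation=cv2.INTER_CUBIC))
s=monitor.get_state();print(s)
E
```

```text
sc0 [ 1.25146093 -0.52387078  1.04275079] [-0.55150718  0.49924115 -0.66827996] 488.7716615592607 284.97375251447676 207.33187701219737
si0 [0.22419243 0.8704038  0.8086402 ] [ 0.31283521 -0.7299906  -0.60765768] 389.76506004455814 275.17645244966957 209.0645066308797
w0 [ 0.24182086 -0.63530247  0.38339591] [ 0.23475312  0.12038973 -0.96457104] 346.2686123440926 281.12009487172014 208.57787744263408
{'t': 0.15, 'q': array([-8.12896391e-01,  3.59257055e-01,  1.12515200e-02, -3.09539119e-04,
       -1.22410508e+00, -2.88094960e-01]), 'qd': array([-0.00237856, -0.00066288,  0.00269423,  0.00307304, -0.00070865,
       -0.00065877]), 'joint_efforts': array([-3.62713763e-03, -5.83273387e+01,  2.93288809e+01,  7.00124368e+00,
        8.77325248e-03, -1.11376673e-04]), 'eef_pos': array([ 0.30540472, -0.60155283,  0.2477978 ]), 'ee_rot': array([ 3.14024984e+00, -9.44359233e-05, -2.67189298e+00]), 'force': array([0.85808909, 0.38820257, 0.09367566]), 'moment': array([-0.04511644, -0.01348472,  0.04326873]), 'gripper_force': 0.0, 'width': 0.0876576141936145}
```

View pics/s0x.png

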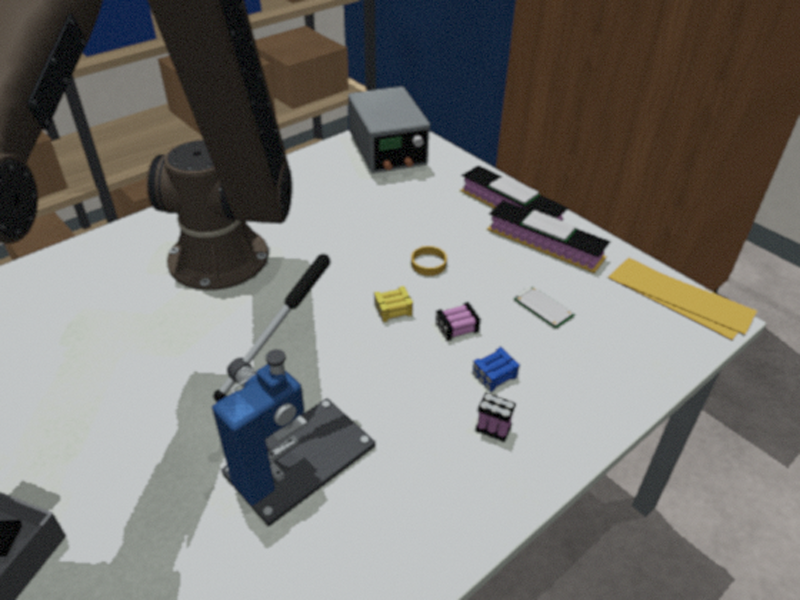

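View pics/d0x.png

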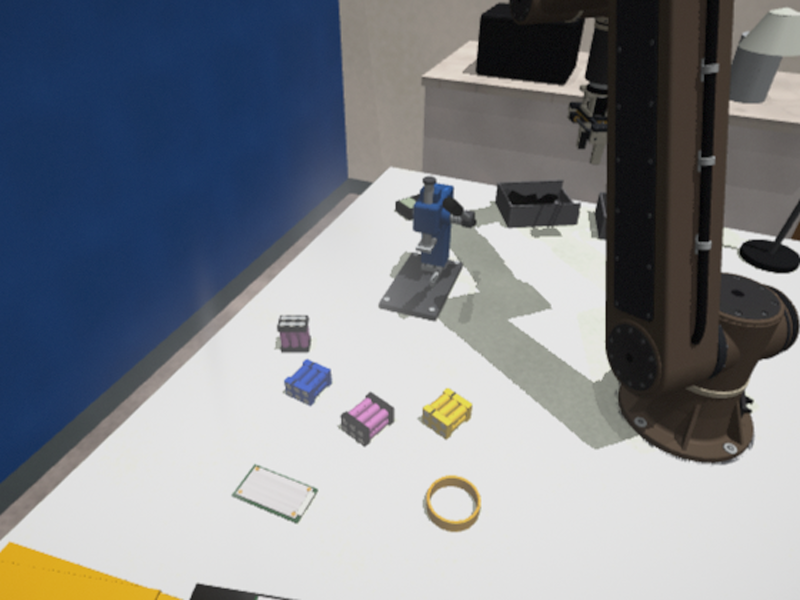

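```bash
python3 - <<'E'
from h import *
a=cv2.imread('pics/sc0.png');b=cv2.imread('pics/si0.png')
z=lambda im,x,y,w,h,s:cv2.resize(im[y:y+h,x:x+w],(w*s,h*s),interpolation=cv2.INTER_CUBIC)
L=z(a,145,170,133,200,3)
c=np.zeros((600,800,3),np.uint8);c[:,:399]=L
c[:330,400:800]=z(b,240,120,100,83,4)[:330]
c[332:600,400:600]=z(a,297,200,50,67,4);c[332:600,600:800]=z(b,234,260,50,67,4)
cv2.imwrite('pics/comp0.png',c)
E
```

```text
(no output)
```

View pics/comp0.png

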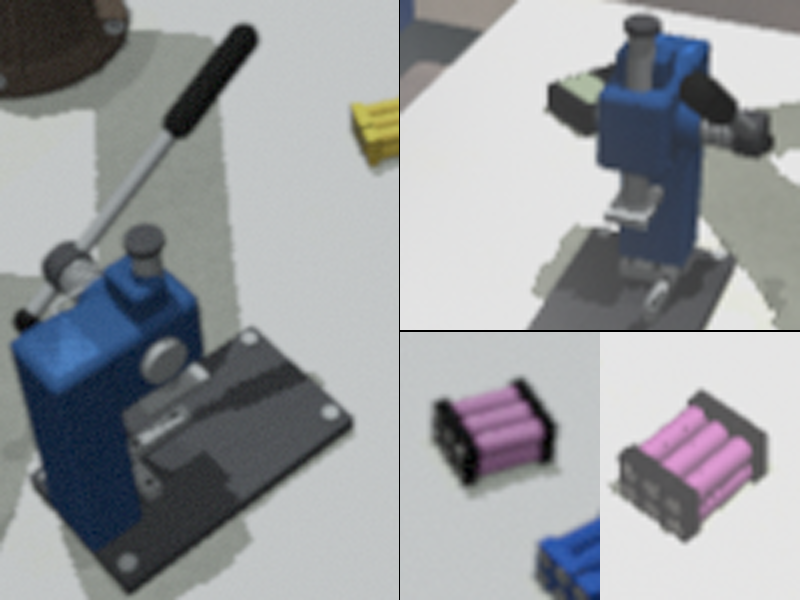

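```bash
python3 - <<'E'
from h import *
np.set_printoptions(precision=4,suppress=True)
S=lambda x,y:(297+(x-400)/4,200+(y-332)/4)
D=lambda x,y:(234+(x-600)/4,260+(y-332)/4)
print('scene module corners z.04')
for p in[(436,405),(472,442),(522,380),(553,425)]:print(p,onz('sc0',*S(*p),.04))
print('side')
for p in[(622,450),(697,492),(700,392),(767,435)]:print(p,onz('si0',*D(*p),.04))
P=lambda x,y:(145+x/3,170+y/3)
print('bed scene z.018')
for p in[(252,327),(352,418),(130,588),(35,477)]:print(p,onz('sc0',*P(*p),.018))
print('bed screws');
for p in[(250,338),(330,411),(127,561)]:print(p,onz('sc0',*P(*p),.018))
print('bed side');
for p in[(380,303),(437,316)]:print(p,onz('si0',p[0]/1.42857,p[1]/1.42857,.018))
# ram top
print('ram top',tri(('sc0',*P(146,240)),('si0',240+(642-400)/4,120+22/4)))
print('others z0: finished',onz('sc0',495/1.4286,418/1.4286,.0355),onz('si0',294/1.4286,335/1.4286,.0355))
print('tape',onz('si0',453/1.4286,503/1.4286,.012),'bms',onz('si0',276/1.4286,492/1.4286,.01))
print('yellow',onz('si0',447/1.4286,412/1.4286,.02),'blue',onz('si0',308/1.4286,382/1.4286,.02))
E
```

```text
scene module corners z.04
(436, 405) [0.5013 0.2414 0.04  ]
(472, 442) [0.5474 0.2346 0.04  ]
(522, 380) [0.523  0.3107 0.04  ]
(553, 425) [0.5731 0.2933 0.04  ]
side
(622, 450) [0.5698 0.294  0.04  ]
(697, 492) [0.5113 0.3056 0.04  ]
(700, 392) [0.5453 0.229  0.04  ]
(767, 435) [0.4897 0.2457 0.04  ]
bed scene z.018
(252, 327) [ 0.5263 -0.0636  0.018 ]
(352, 418) [ 0.6611 -0.0579  0.018 ]
(130, 588) [ 0.6737 -0.287   0.018 ]
(35, 477) [ 0.5395 -0.2913  0.018 ]
bed screws
(250, 338) [ 0.5354 -0.0724  0.018 ]
(330, 411) [ 0.6434 -0.0676  0.018 ]
(127, 561) [ 0.6527 -0.2762  0.018 ]
bed side
(380, 303) [ 0.6525 -0.0522  0.018 ]
(437, 316) [ 0.5155 -0.0598  0.018 ]
ram top (array([ 0.5956, -0.1908,  0.2774]), [1.7, 1.7])
others z0: finished [0.7713 0.1335 0.0355] [0.7638 0.1402 0.0355]
tape [0.3352 0.367  0.012 ] bms [0.6055 0.4608 0.01  ]
yellow [0.4033 0.1989 0.02  ] blue [0.6767 0.2345 0.02  ]
```

Emit:
{"op": "servo_tool", "data": {
  "targets": [
    {"xyz": [0,0,-3.2],"angular": [0,0,-5.4],"claw": 8.7},
    {"xyz": [0,0,-3.2],"angular": [0,0,-5.4],"claw": 8.7},
    {"xyz": [0,0,-3.2],"angular": [0,0,-5.4],"claw": 8.7},
    {"xyz": [0,0,-3.2],"angular": [0,0,-5.4],"claw": 8.7},
    {"xyz": [0,0,-3.2],"angular": [0,0,-5.4],"claw": 8.7},
    {"xyz": [0,0,-3.2],"angular": [0,0,-5.4],"claw": 8.7},
    {"xyz": [0,0,-3.2],"angular": [0,0,-5.4],"claw": 8.7},
    {"xyz": [0,0,-3.2],"angular": [0,0,-5.4],"claw": 8.7}
  ]
}}

```text
t: 0.95
eef_pos: [0.3054, -0.6016, 0.5057]
ee_rot: [3.141, 0.0, -1.914]
force: [-0.4, -0.2, 0.0]
width: 0.0873
gripper_force: 0.0
```

Emit:
{"op": "servo_tool", "data": {
  "targets": [
    {"xyz": [-4.6,0.5,0],"angular": [0,0,0],"claw": 8.7},
    {"xyz": [-4.6,0.5,0],"angular": [0,0,0],"claw": 8.7},
    {"xyz": [-4.6,0.5,0],"angular": [0,0,0],"claw": 8.7},
    {"xyz": [-4.6,0.5,0],"angular": [0,0,0],"claw": 8.7},
    {"xyz": [-4.6,0.5,0],"angular": [0,0,0],"claw": 8.7},
    {"xyz": [-4.6,0.5,0],"angular": [0,0,0],"claw": 8.7},
    {"xyz": [-4.6,0.5,0],"angular": [0,0,0],"claw": 8.7},
    {"xyz": [-4.6,0.5,0],"angular": [0,0,0],"claw": 8.7},
    {"xyz": [-4.6,0.5,0],"angular": [0,0,0],"claw": 8.7},
    {"xyz": [-4.6,0.5,0],"angular": [0,0,0],"claw": 8.7},
    {"xyz": [-4.6,0.5,0],"angular": [0,0,0],"claw": 8.7},
    {"xyz": [-4.6,0.5,0],"angular": [0,0,0],"claw": 8.7},
    {"xyz": [-4.6,0.5,0],"angular": [0,0,0],"claw": 8.7},
    {"xyz": [-4.6,0.5,0],"angular": [0,0,0],"claw": 8.7},
    {"xyz": [-4.6,0.5,0],"angular": [0,0,0],"claw": 8.7},
    {"xyz": [-4.6,0.5,0],"angular": [0,0,0],"claw": 8.7},
    {"xyz": [-4.6,0.5,0],"angular": [0,0,0],"claw": 8.7},
    {"xyz": [-4.6,0.5,0],"angular": [0,0,0],"claw": 8.7}
  ]
}}

```text
t: 2.75
eef_pos: [0.5024, 0.2093, 0.5046]
ee_rot: [-3.142, 0.0, -1.917]
force: [1.4, -0.4, -0.0]
width: 0.0873
gripper_force: 0.0
```

```bash
python3 -c "
from h import *
snap('wrist','w1')"
```

Emit:
{"op": "servo_tool", "data": {
  "targets": [
    {"xyz": [0,0,5],"angular": [0,0,0],"claw": 8.7},
    {"xyz": [0,0,5],"angular": [0,0,0],"claw": 8.7},
    {"xyz": [0,0,5],"angular": [0,0,0],"claw": 8.7},
    {"xyz": [0,0,5],"angular": [0,0,0],"claw": 8.7},
    {"xyz": [0,0,2],"angular": [0,0,0],"claw": 8.7}
  ]
}}

```text
t: 3.3
eef_pos: [0.5001, 0.206, 0.2793]
ee_rot: [3.137, -0.005, -1.918]
force: [-0.1, 0.2, 1.3]
width: 0.087
gripper_force: 0.0
```

```bash
python3 -c "
from h import *
a=snap('wrist','w2')['color']; b=cv2.imread('pics/w1.png')
p=proj('w1',[.533,.268,.02]);q=proj('w2',[.533,.268,.02]);print(p,q)
z=lambda im,x,y,w,h,s:cv2.resize(im[y:y+h,x:x+w],(w*s,h*s),interpolation=cv2.INTER_CUBIC)
c=np.zeros((600,800,3),np.uint8)
x,y=int(p[0])-50,int(p[1])-75;print('w1',x,y);c[:,:400]=z(b,x,y,100,150,4)
x,y=int(q[0])-66,int(q[1])-100;print('w2',x,y);c[:600,401:797]=z(a,x,y,132,200,3)
cv2.imwrite('pics/comp1.png',c)"
```

```text
[276.32828668 191.87993756] [272.18418034 236.860142  ]
w1 226 116
w2 206 136
```

View pics/comp1.png

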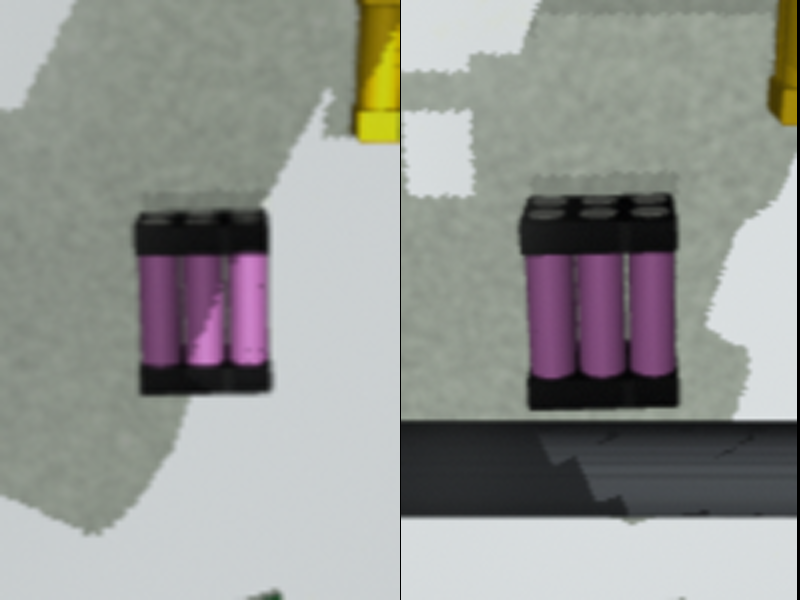

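```bash
python3 - <<'E'
from h import *
np.set_printoptions(precision=4,suppress=True)
A=lambda x,y:(226+x/4,116+y/4)
B=lambda x,y:(206+(x-401)/3,136+y/3)
R={}
for n,f,pts in(('w1',A,dict(nL=(137,222),nR=(267,220),fL=(141,393),fR=(270,391),ni=(203,254),fi=(205,366),no=(203,221),fo=(205,392))),('w2',B,dict(nL=(520,223),nR=(677,221),fL=(529,408),fR=(677,407),ni=(600,253),fi=(603,377),no=(600,222),fo=(603,407)))):
    P={k:onz(n,*f(*v),.04)[:2] for k,v in pts.items()}
    d=(P['fL']+P['fR']-P['nL']-P['nR'])/2
    print(n,'ctr',sum(P[k] for k in('nL','nR','fL','fR'))/4,'len',np.linalg.norm(d),'az',np.degrees(np.arctan2(d[1],d[0])),
     'w',np.linalg.norm(P['nR']-P['nL']),np.linalg.norm(P['fR']-P['fL']),'az w',[np.degrees(np.arctan2(*(P[a]-P[b])[::-1])) for a,b in(('nL','nR'),('fL','fR'))],
     'thick near',np.linalg.norm(P['ni']-P['no']),'far',np.linalg.norm(P['fi']-P['fo']))
for k in range(1):
    for a,b in(((137,222),(520,223)),((267,220),(677,221)),((141,393),(529,408)),((270,391),(677,407))):print(tri(('w1',*A(*a)),('w2',*B(*b))))
E
```

```text
w1 ctr [0.5309 0.2662] len 0.07772808854051003 az 71.1030183830553 w 0.05674840112642093 0.05822488638821781 az w [np.float64(-18.975180266041136), np.float64(-18.9408721983105)] thick near 0.014597915214259915 far 0.012155291190598876
w2 ctr [0.5317 0.2671] len 0.07562301647279356 az 71.02965401849913 w 0.05878819858287151 0.058202374486854884 az w [np.float64(-19.238568360241324), np.float64(-19.63201851220456)] thick near 0.01212758776122333 far 0.012736411054224614
(array([0.543 , 0.2172, 0.0609]), [0.3, 0.3])
(array([0.4909, 0.2351, 0.0615]), [0.1, 0.1])
(array([0.5713, 0.2935, 0.0394]), [0.3, 0.3])
(array([0.5161, 0.3117, 0.0423]), [0.3, 0.3])
```

Emit:
{"op": "servo_tool", "data": {
  "targets": [
    {"xyz": [2.7,0,3],"angular": [0,0,0],"claw": 8.7},
    {"xyz": [2.7,0,3],"angular": [0,0,0],"claw": 8.7},
    {"xyz": [0,0,4],"angular": [0,0,0],"claw": 8.7},
    {"xyz": [0,0,3.5],"angular": [0,0,0],"claw": 8.7},
    {"xyz": [0,0,0],"angular": [0,-7.5,0],"claw": 8.7},
    {"xyz": [0,0,0],"angular": [0,-7.5,0],"claw": 8.7},
    {"xyz": [0,0,0],"angular": [0,-7.5,0],"claw": 8.7},
    {"xyz": [0,0,0],"angular": [0,-7.5,0],"claw": 8.7},
    {"xyz": [0,0,0],"angular": [0,-7.5,0],"claw": 8.7},
    {"xyz": [0,0,0],"angular": [0,-7.5,0],"claw": 8.7}
  ]
}}

```text
t: 4.35
eef_pos: [0.483, 0.1562, 0.1498]
ee_rot: [3.137, 0.732, -1.917]
force: [-1.2, -1.3, -1.7]
width: 0.0874
gripper_force: 0.0
```

```bash
python3 -c "
from h import *
a=snap('wrist','w3')['color']; b=cv2.imread('pics/si0.png')
p=proj('w3',[.531,.267,.02]);print(p)
z=lambda im,x,y,w,h,s:cv2.resize(im[y:y+h,x:x+w],(w*s,h*s),interpolation=cv2.INTER_CUBIC)
c=np.zeros((600,800,3),np.uint8)
x,y=max(0,int(p[0])-100),max(0,int(p[1])-100);print(x,y);c[:600,:600]=z(a,x,y,200,200,3)
c[:360,601:791]=z(b,238,269,38,72,5)
cv2.imwrite('pics/comp2.png',c)"
```

```text
[272.40188278 197.73433724]
172 97
```

View pics/comp2.png

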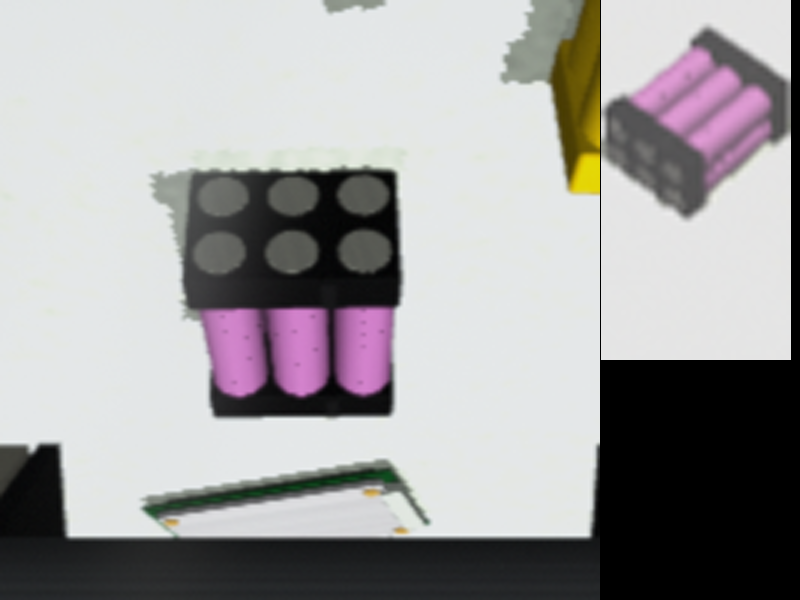

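Emit:
{"op": "servo_tool", "data": {
  "targets": [
    {"xyz": [0,0,0],"angular": [0,7.7,0]},
    {"xyz": [0,0,0],"angular": [0,7.7,0]},
    {"xyz": [0,0,0],"angular": [0,7.7,0]},
    {"xyz": [0,0,0],"angular": [0,7.7,0]},
    {"xyz": [0,0,0],"angular": [0,7.7,0]},
    {"xyz": [0,0,0],"angular": [0,7.7,0]},
    {"xyz": [0,0,0],"angular": [0,7.7,0]},
    {"xyz": [0,0,0],"angular": [0,7.7,0]},
    {"xyz": [0,0,0],"angular": [0,7.7,0]},
    {"xyz": [0,0,0],"angular": [0,7.7,0]},
    {"xyz": [-3.5,-0.1,-2.6],"angular": [0,0,0]},
    {"xyz": [-3.5,-0.1,-2.6],"angular": [0,0,0]},
    {"xyz": [-3.5,-0.1,-2.6],"angular": [0,0,0]},
    {"xyz": [-3.5,-0.1,-2.6],"angular": [0,0,0]},
    {"xyz": [-3.5,-0.1,-2.6],"angular": [0,0,0]}
  ]
}}

```text
invalid input
```

```bash
python3 -c "
from h import *
a=snap('wrist','w4')['color']
p=proj('w4',[.531,.267,.02]);s=monitor.get_state();print(p,s['eef_pos'],s['ee_rot'],s['q'])
z=lambda im,x,y,w,h,s:cv2.resize(im[y:y+h,x:x+w],(w*s,h*s),interpolation=cv2.INTER_CUBIC)
x,y=max(0,int(p[0])-100),max(0,int(p[1])-75);print(x,y)
cv2.imwrite('pics/comp3.png',z(a,x,y,200,150,4))"
```

```text
[272.5894946  199.63285633] [0.48231517 0.15243667 0.14691768] [ 3.12914717  0.72891651 -1.92960931] [ 0.1158768   0.14711421 -0.43429072 -0.91285323 -0.85693821  0.10723181]
172 124
```

View pics/comp3.png

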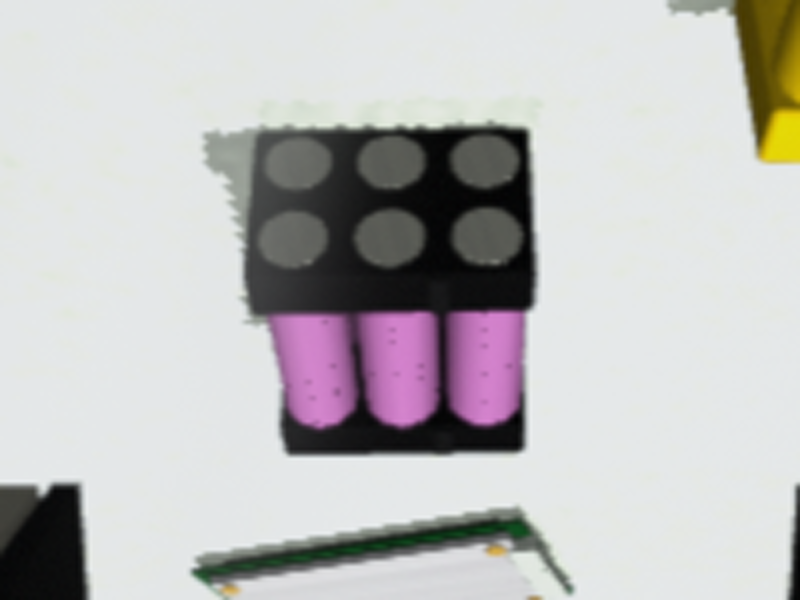

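Emit:
{"op": "servo_tool", "data": {
  "targets": [
    {"xyz": [0,0,0],"angular": [0,7.7,0],"claw": 8.7},
    {"xyz": [0,0,0],"angular": [0,7.7,0],"claw": 8.7},
    {"xyz": [0,0,0],"angular": [0,7.7,0],"claw": 8.7},
    {"xyz": [0,0,0],"angular": [0,7.7,0],"claw": 8.7},
    {"xyz": [0,0,0],"angular": [0,7.7,0],"claw": 8.7},
    {"xyz": [0,0,0],"angular": [0,7.7,0],"claw": 8.7},
    {"xyz": [0,0,0],"angular": [0,7.7,0],"claw": 8.7},
    {"xyz": [0,0,0],"angular": [0,7.7,0],"claw": 8.7},
    {"xyz": [0,0,0],"angular": [0,7.7,0],"claw": 8.7},
    {"xyz": [0,0,0],"angular": [0,7.7,0],"claw": 8.7},
    {"xyz": [-3.5,-0.1,-2.6],"angular": [0,0,0],"claw": 8.7},
    {"xyz": [-3.5,-0.1,-2.6],"angular": [0,0,0],"claw": 8.7},
    {"xyz": [-3.5,-0.1,-2.6],"angular": [0,0,0],"claw": 8.7},
    {"xyz": [-3.5,-0.1,-2.6],"angular": [0,0,0],"claw": 8.7},
    {"xyz": [-3.5,-0.1,-2.6],"angular": [0,0,0],"claw": 8.7}
  ]
}}

```text
t: 5.95
eef_pos: [0.5571, 0.3607, 0.1624]
ee_rot: [3.129, -0.563, -1.906]
force: [1.2, -0.1, 0.7]
width: 0.0868
gripper_force: 0.0
```

```bash
python3 -c "
from h import *
a=snap('wrist','w4')['color']
p=proj('w4',[.531,.267,.02]);s=monitor.get_state();print(p,s['eef_pos'],s['ee_rot'],s['q'])
z=lambda im,x,y,w,h,s:cv2.resize(im[y:y+h,x:x+w],(w*s,h*s),interpolation=cv2.INTER_CUBIC)
x,y=max(0,int(p[0])-100),max(0,int(p[1])-75);print(x,y)
cv2.imwrite('pics/comp4.png',z(a,x,y,200,150,4))"
```

```text
[272.16356599 189.24956885] [0.55919471 0.365916   0.16133669] [ 3.13097687 -0.56121172 -1.90351743] [ 0.9475716   0.696308    0.19793014  0.14290056 -1.61668605 -1.31668598]
172 114
```

View pics/comp4.png

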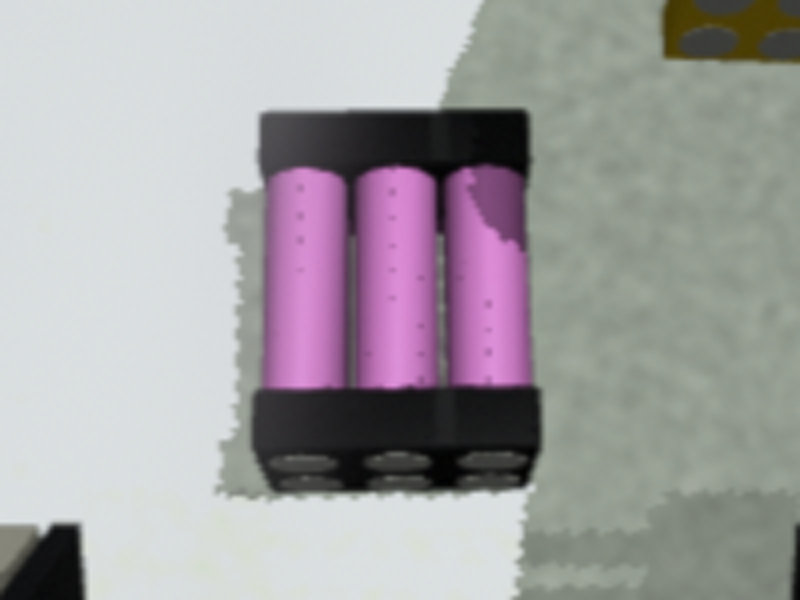

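```bash
python3 - <<'E'
from h import *
np.set_printoptions(precision=4,suppress=True)
def seq(n,f,ps):
    P=[onz(n,*f(*p),.04) for p in ps];print(n,[round(float(np.linalg.norm(b-a))*1000,1) for a,b in zip(P,P[1:])],np.linalg.norm(P[-1]-P[0]),P[0],P[-1])
B=lambda x,y:(172+x/4,114+y/4)
seq('w4',B,[(394,110),(395,168),(398,388),(398,447)])
seq('w4',B,[(260,112),(254,448)]);seq('w4',B,[(527,110),(539,446)])
C=lambda x,y:(172+x/3,97+y/3)
seq('w3',C,[(293,279),(298,306),(300,394),(302,415)])
# column intensity profiles
for n in('w3','w4'):
    im=cv2.imread(f'pics/{n}.png').astype(int)
    o,e=(np.array([.531,.267,.04]),np.array([.325,.946,0]))
    v=[]
    for s in np.arange(-46,47,1.):
        u=proj(n,o+e*s/1000+np.array([.946,-.325,0])*0.0); v.append(cv2.getRectSubPix(im.astype(np.uint8),(1,1),(float(u[0]),float(u[1])))[0,0].tolist())
    print(n,[(int(s),c[0],c[1]) for s,c in zip(np.arange(-46,47),v) if abs(s)>18])
E
```

```text
w4 [14.0, 49.9, 12.6] 0.07653009552982251 [0.5198 0.2312 0.04  ] [0.5441 0.3038 0.04  ]
w4 [76.2] 0.07615987102434388 [0.5478 0.222  0.04  ] [0.5719 0.2942 0.04  ]
w4 [76.4] 0.07640533612996359 [0.4921 0.2409 0.04  ] [0.5168 0.3132 0.04  ]
w3 [12.9, 49.7, 14.1] 0.07654158548283556 [0.5186 0.2289 0.04  ] [0.5436 0.3013 0.04  ]
w3 [(-46, 86, 91), (-45, 87, 93), (-44, 85, 91), (-43, 45, 48), (-42, 24, 23), (-41, 15, 14), (-40, 18, 17), (-39, 19, 17), (-38, 19, 17), (-37, 18, 17), (-36, 17, 17), (-35, 17, 17), (-34, 18, 17), (-33, 18, 17), (-32, 17, 16), (-31, 17, 16), (-30, 18, 16), (-29, 21, 18), (-28, 48, 33), (-27, 94, 60), (-26, 167, 106), (-25, 194, 123), (-24, 201, 128), (-23, 202, 129), (-22, 202, 129), (-21, 202, 129), (-20, 202, 129), (-19, 202, 129), (19, 201, 128), (20, 198, 125), (21, 182, 114), (22, 159, 99), (23, 107, 66), (24, 61, 38), (25, 36, 26), (26, 18, 16), (27, 16, 14), (28, 14, 13), (29, 15, 14), (30, 15, 14), (31, 15, 15), (32, 15, 15), (33, 16, 15), (34, 23, 23), (35, 52, 51), (36, 88, 88), (37, 158, 157), (38, 221, 220), (39, 226, 225), (40, 232, 231), (41, 232
[... 247 characters left out ...]
37, 55, 54), (-36, 26, 25), (-35, 24, 23), (-34, 23, 22), (-33, 24, 22), (-32, 24, 23), (-31, 25, 23), (-30, 24, 23), (-29, 24, 23), (-28, 24, 23), (-27, 25, 24), (-26, 26, 24), (-25, 46, 33), (-24, 125, 80), (-23, 197, 127), (-22, 206, 135), (-21, 206, 135), (-20, 206, 134), (-19, 206, 134), (19, 213, 141), (20, 213, 141), (21, 213, 141), (22, 212, 141), (23, 212, 140), (24, 211, 140), (25, 195, 127), (26, 120, 77), (27, 41, 30), (28, 23, 21), (29, 23, 21), (30, 22, 21), (31, 24, 23), (32, 23, 23), (33, 24, 24), (34, 25, 25), (35, 26, 25), (36, 26, 25), (37, 27, 27), (38, 26, 25), (39, 28, 28), (40, 80, 83), (41, 66, 70), (42, 58, 61), (43, 51, 53), (44, 33, 34), (45, 61, 64), (46, 61, 64)]
```

Emit:
{"op": "servo_tool", "data": {
  "targets": [
    {"xyz": [0,0,0],"angular": [0,7.4,0],"claw": 8.7},
    {"xyz": [0,0,0],"angular": [0,7.4,0],"claw": 8.7},
    {"xyz": [0,0,0],"angular": [0,7.4,0],"claw": 8.7},
    {"xyz": [-2.6,0,-0.5],"angular": [0,0,0],"claw": 8.7},
    {"xyz": [-2.6,0,-0.5],"angular": [0,0,0],"claw": 8.7},
    {"xyz": [-2.6,0,-0.5],"angular": [0,0,0],"claw": 8.7},
    {"xyz": [0,0,0],"angular": [0,0,0],"claw": 8.7}
  ]
}}

```text
t: 6.7
eef_pos: [0.5737, 0.4142, 0.1024]
ee_rot: [3.12, -0.955, -1.893]
force: [-1.4, 0.4, -1.3]
width: 0.0873
gripper_force: 0.0
```

```bash
python3 -c "
from h import *
a=snap('wrist','w5')['color'];b=cv2.imread('pics/w3.png')
p=proj('w5',[.545,.304,.02]);q=proj('w3',[.518,.23,.02]);s=monitor.get_state();print(p,q,s['eef_pos'],s['ee_rot'])
def z(im,p,w,h,s):
    x,y=int(p[0])-w//2,int(p[1])-h//2;print(x,y);c=im[y:y+h,x:x+w].astype(float);c=np.clip(255*(c/160)**.6,0,255).astype(np.uint8)
    return cv2.resize(c,(w*s,h*s),interpolation=cv2.INTER_CUBIC)
cv2.imwrite('pics/comp5.png',np.vstack([z(a,p,110,44,7)[:300],z(b,q,110,42,7)[:294]]))"
```

```text
[268.47145439 206.19449485] [271.16530542 171.14370965] [0.57392154 0.41343463 0.10411062] [ 3.11944091 -0.95395741 -1.89259876]
213 184
216 150
```

View pics/comp5.png

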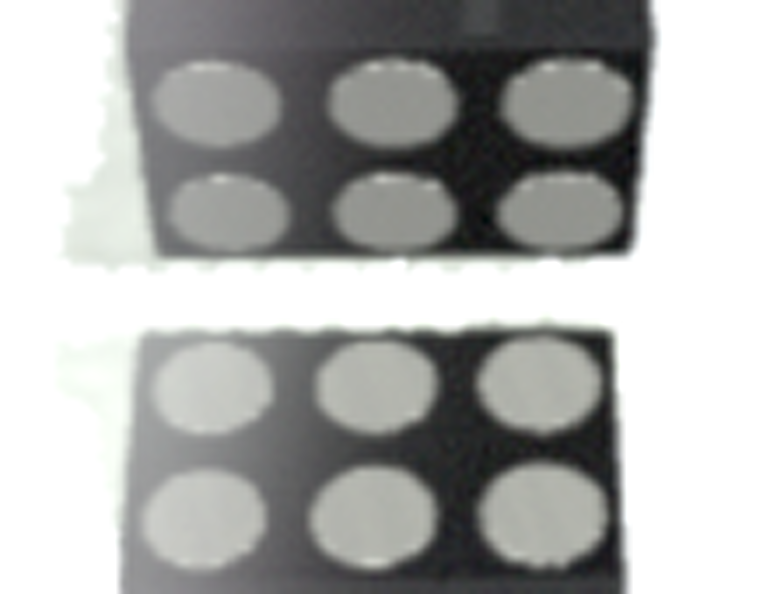

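```bash
python3 -c "
from h import *
c=np.zeros((600,800,3),np.uint8)
for k,n in enumerate(('w4','w3')):
    im=cv2.imread(f'pics/{n}.png');p=proj(n,[.531,.267,.03]);w,h=80,110
    x,y=int(p[0])-w//2,int(p[1])-h//2;print(n,x,y)
    d=np.clip(255*(np.clip(im[y:y+h,x:x+w].astype(float)-5,0,255)/90)**.6,0,255).astype(np.uint8)
    c[:550,k*400:k*400+400]=cv2.resize(d,None,fx=5,fy=5,interpolation=cv2.INTER_CUBIC)
cv2.imwrite('pics/comp6.png',c)"
```

```text
w4 232 130
w3 232 151
```

View pics/comp6.png

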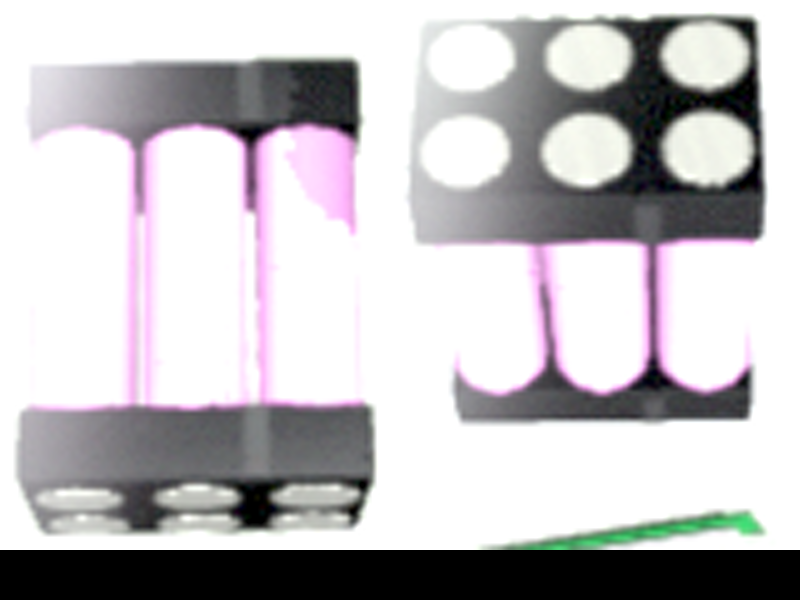

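```bash
python3 - <<'E'
from h import *
np.set_printoptions(precision=1,suppress=True)
dst=np.float32([[-30,20],[30,20],[30,-20],[-30,-20]])
for nm,c,d in(('far',[(130,47),(652,47),(632,250),(158,250)],[(216,103),(393,103),(567,103),(229,212),(396,212),(561,210)]),
 ('near',[(143,332),(612,332),(627,580),(120,580)],[(212,388),(377,388),(540,385),(203,519),(374,517),(543,515)])):
    H=cv2.getPerspectiveTransform(np.float32(c),dst);print(nm,cv2.perspectiveTransform(np.float32(d)[None],H)[0].tolist())
for n,o,fo in(('w5',(213,184),0),('w3',(216,150),300)):
    im=cv2.imread(f'pics/{n}.png')
    ps=dict(w5=[(216,103),(393,103),(567,103),(229,212),(396,212),(561,210),(305,103),(310,212),(480,103),(480,212)],w3=[(212,388),(377,388),(540,385),(203,519),(374,517),(543,515),(290,388),(290,518),(460,388),(460,517)])[n]
    print(n,[im[int(o[1]+(y-fo)/7)-1:int(o[1]+(y-fo)/7)+2,int(o[0]+x/7)-1:int(o[0]+x/7)+2].mean((0,1)).round().tolist() for x,y in ps])
E
```

```text
far [[-20.768604278564453, 9.719398498535156], [0.10573403537273407, 9.719398498535156], [20.626270294189453, 9.719398498535156], [-20.528732299804688, -11.907471656799316], [0.2172449678182602, -11.907471656799316], [20.69939422607422, -11.489882469177246]]
near [[-20.67882537841797, 10.411347389221191], [0.050658561289310455, 10.411347389221191], [20.54256820678711, 10.916281700134277], [-20.67510414123535, -10.727770805358887], [-0.062265895307064056, -10.417862892150879], [20.33456039428711, -10.107572555541992]]
w5 [[76.0, 77.0, 77.0], [62.0, 65.0, 64.0], [61.0, 65.0, 63.0], [72.0, 74.0, 73.0], [61.0, 65.0, 64.0], [62.0, 65.0, 64.0], [22.0, 20.0, 21.0], [18.0, 17.0, 17.0], [4.0, 4.0, 4.0], [3.0, 3.0, 3.0]]
w3 [[105.0, 109.0, 107.0], [85.0, 91.0, 90.0], [83.0, 89.0, 88.0], [100.0, 104.0, 103.0], [85.0, 91.0, 89.0], [82.0, 88.0, 86.0], [39.0, 39.0, 38.0], [31.0, 30.0, 30.0], [8.0, 8.0, 7.0], [7.0, 6.0, 6.0]]
```

```bash
python3 - <<'E'
from h import *
for n,o,fo,cols,ys in(('w5',(213,184),0,(216,393,567),(20,270)),('w3',(216,150),300,(208,376,541),(320,620))):
    im=cv2.cvtColor(cv2.imread(f'pics/{n}.png'),cv2.COLOR_BGR2GRAY)
    for x in cols:
        c=int(round(o[0]+x/7)); a=int(o[1]+(ys[0]-fo)/7);b=int(o[1]+(ys[1]-fo)/7)
        print(n,c,a,im[a:b,c-2:c+3].mean(1).round().astype(int).tolist())
E
```

```text
w5 244 186 [44, 44, 44, 44, 44, 41, 49, 84, 78, 76, 76, 76, 76, 76, 75, 76, 75, 75, 65, 43, 37, 36, 44, 81, 76, 74, 74, 74, 74, 74, 74, 74, 73, 61, 54, 122]
w5 269 186 [14, 15, 15, 15, 16, 13, 35, 73, 67, 65, 64, 65, 64, 65, 64, 65, 64, 63, 47, 18, 8, 6, 24, 76, 68, 65, 65, 64, 64, 65, 64, 64, 63, 47, 49, 139]
w5 294 186 [11, 11, 12, 13, 12, 7, 29, 64, 65, 64, 64, 64, 64, 64, 64, 64, 64, 62, 43, 15, 4, 5, 24, 71, 66, 64, 64, 64, 64, 64, 64, 64, 61, 38, 48, 135]
w3 246 152 [221, 193, 115, 78, 101, 110, 110, 110, 109, 109, 108, 107, 107, 107, 106, 106, 102, 69, 58, 58, 57, 58, 80, 100, 103, 103, 102, 102, 102, 102, 101, 101, 101, 101, 100, 95, 66, 50, 49, 50, 50, 49, 49]
w3 270 152 [223, 184, 75, 39, 81, 90, 92, 91, 91, 91, 90, 90, 90, 89, 89, 87, 67, 27, 15, 14, 15, 29, 75, 88, 88, 88, 89, 89, 89, 89, 89, 89, 89, 90, 90, 88, 35, 14, 18, 18, 18, 17, 17]
w3 293 152 [175, 103, 37, 50, 82, 87, 88, 88, 88, 88, 88, 88, 89, 88, 89, 86, 50, 16, 6, 5, 10, 39, 81, 88, 88, 88, 88, 88, 88, 88, 87, 88, 88, 88, 86, 64, 23, 11, 15, 14, 14, 14, 13]
```

```bash
cat >> h.py <<'E'
from scipy.spatial.transform import Rotation as Ro
def tool(az,dep,flip=0):
    "tool z points to azimuth az, dep deg below horizontal; y horizontal"
    a,d=np.radians([az,dep]);z=np.array([np.cos(a)*np.cos(d),np.sin(a)*np.cos(d),-np.sin(d)])
    y=np.array([-np.sin(a),np.cos(a),0]);y=-y if flip else y
    return Ro.from_matrix(np.c_[np.cross(y,z),y,z])
def cur():
    s=monitor.get_state();return np.array(s['eef_pos']),Ro.from_euler('xyz',s['ee_rot'])
def delta(pt,Rt,p=None,R=None,grasp=True):
    "rotvec(deg) to apply first, then shift in the new tool axes (cm); pt is the grasp point"
    if p is None:p,R=cur()
    pt=np.array(pt)-(Rt.apply([0,0,.003]) if grasp else 0)
    print('rot',(R.inv()*Rt).as_rotvec(degrees=True).round(2),'shift',(Rt.inv().apply(pt-p)*100).round(2),'tcp',pt.round(4))
E
python3 - <<'E'
from h import *
p,R=cur();print(p,R.apply([0,1,0]))
for f in(0,1):
    T=tool(-108.9,50,f); delta([.5315,.2665,.027],T)
c=np.array([.5315,.2665,.027])
E
```

```text
[0.57392154 0.41343463 0.10411062] [-0.94271967  0.33333985  0.01281284]
rot [  22.95    1.44 -178.37] shift [-6.75  0.75 15.43] tcp [0.5321 0.2683 0.0293]
rot [  0.92 -14.66   0.15] shift [ 6.75 -0.75 15.43] tcp [0.5321 0.2683 0.0293]
```

Emit:
{"op": "servo_tool", "data": {
  "targets": [
    {"xyz": [0,0,0],"angular": [0.5,-7.3,0],"claw": 8.7},
    {"xyz": [0,0,0],"angular": [0.4,-7.3,0.1],"claw": 8.7},
    {"xyz": [3.4,-0.4,0],"angular": [0,0,0],"claw": 8.7},
    {"xyz": [3.35,-0.35,0],"angular": [0,0,0],"claw": 8.7},
    {"xyz": [0,0,4],"angular": [0,0,0],"claw": 8.7},
    {"xyz": [0,0,4],"angular": [0,0,0],"claw": 8.7},
    {"xyz": [0,0,3],"angular": [0,0,0],"claw": 8.7},
    {"xyz": [0,0,2],"angular": [0,0,0],"claw": 8.7},
    {"xyz": [0,0,1.4],"angular": [0,0,0],"claw": 8.7},
    {"xyz": [0,0,1.0],"angular": [0,0,0],"claw": 8.7},
    {"xyz": [0,0,0],"angular": [0,0,0],"claw": 8.7}
  ]
}}

```text
t: 7.85
eef_pos: [0.5319, 0.2663, 0.0312]
ee_rot: [3.134, -0.697, -1.898]
force: [-0.2, 0.1, 0.7]
width: 0.0874
gripper_force: 0.0
```

```bash
python3 - <<'E'
from h import *
delta([.5315,.2665,.027],tool(-108.9,50,1));print(monitor.get_state()['q'])
E
```

```text
rot [0.33 0.06 0.1 ] shift [-0.27  0.05  0.02] tcp [0.5321 0.2683 0.0293]
[ 0.91472632  0.77291556 -0.08533824  0.20500161 -1.38832925 -1.35325103]
```

Emit:
{"op": "servo_tool", "data": {
  "targets": [
    {"xyz": [0,0,0],"angular": [0,0,0],"claw": 5.0},
    {"xyz": [0,0,0],"angular": [0,0,0],"claw": 5.0},
    {"xyz": [0,0,0],"angular": [0,0,0],"claw": 5.0},
    {"xyz": [0,0,0],"angular": [0,0,0],"claw": 5.0},
    {"xyz": [0,0,0],"angular": [0,0,0],"claw": 5.0},
    {"xyz": [0,0,0],"angular": [0,0,0],"claw": 5.0},
    {"xyz": [0.6,0,-0.8],"angular": [0,0,0],"claw": 5.0},
    {"xyz": [1.3,0,-1.5],"angular": [0,0,0],"claw": 5.0},
    {"xyz": [1.3,0,-1.5],"angular": [0,0,0],"claw": 5.0},
    {"xyz": [1.3,0,-1.5],"angular": [0,0,0],"claw": 5.0},
    {"xyz": [1.3,0,-1.5],"angular": [0,0,0],"claw": 5.0}
  ],
  "force": 35
}}

```text
t: 8.95
eef_pos: [0.5322, 0.2654, 0.1213]
ee_rot: [3.132, -0.697, -1.898]
force: [-0.4, 0.6, -3.1]
width: 0.0581
gripper_force: 34.9
```

```bash
python3 - <<'E'
from h import *
print([ (monitor.get_state()['moment']).round(3).tolist() for _ in range(2)],monitor.get_state()['force'])
p,R=cur();print(R.as_matrix())
E
```

```text
[[2.687, -0.844, 0.023], [2.687, -0.844, 0.023]] [-0.43397618  0.55603871 -3.06359413]
[[-0.24621744 -0.94514497 -0.21465779]
 [-0.72632896  0.32657622 -0.60480924]
 [ 0.64173454  0.00699759 -0.76689492]]
```

Emit:
{"op": "servo_tool", "data": {
  "targets": [
    {"xyz": [0,0,0],"angular": [0,-5,0],"claw": 5.0},
    {"xyz": [0,0,0],"angular": [0,-8.5,0],"claw": 5.0},
    {"xyz": [0,0,0],"angular": [0,-8.5,0],"claw": 5.0},
    {"xyz": [0,0,0],"angular": [0,-8.5,0],"claw": 5.0},
    {"xyz": [0,0,0],"angular": [0,-8.5,0],"claw": 5.0},
    {"xyz": [0,0,0],"angular": [0,-8.5,0],"claw": 5.0},
    {"xyz": [0,0,0],"angular": [0,-8.5,0],"claw": 5.0},
    {"xyz": [0,0,0],"angular": [0,-8.5,0],"claw": 5.0},
    {"xyz": [0,0,0],"angular": [0,-8.5,0],"claw": 5.0},
    {"xyz": [0,0,0],"angular": [0,-8.5,0],"claw": 5.0},
    {"xyz": [0,0,0],"angular": [0,-8.5,0],"claw": 5.0},
    {"xyz": [0,0,0],"angular": [6.5,0,5.5],"claw": 5.0},
    {"xyz": [0,0,0],"angular": [6.5,0,5.5],"claw": 5.0},
    {"xyz": [0,0,0],"angular": [6.5,0,5.5],"claw": 5.0},
    {"xyz": [0,0,0],"angular": [6.5,0,5.5],"claw": 5.0},
    {"xyz": [0,0,0],"angular": [6.5,0,5.5],"claw": 5.0},
    {"xyz": [0,0,0],"angular": [6.5,0,5.5],"claw": 5.0},
    {"xyz": [0,0,0],"angular": [6.5,0,5.5],"claw": 5.0},
    {"xyz": [0,0,0],"angular": [6.5,0,5.5],"claw": 5.0},
    {"xyz": [0,0,0],"angular": [0,0,0],"claw": 5.0}
  ]
}}

```text
t: 10.95
eef_pos: [0.5136, 0.2277, 0.0659]
ee_rot: [-3.068, 0.77, -2.622]
force: [0.3, -1.6, -2.9]
width: 0.0584
gripper_force: 34.9
```

```bash
python3 - <<'E'
from h import *
T=tool(3,40,1);delta([.58,.13,.075],T);p,R=cur();print(p,R.as_matrix(),monitor.get_state()['q'])
snap('scene','sc1');snap('wrist','w6')
E
```

```text
rot [   7.25   21.87 -160.  ] shift [ 4.63 10.11  3.8 ] tcp [0.5777 0.1299 0.0769]
[0.5136298  0.22772931 0.06588495] [[-0.62339583 -0.45075002  0.63890692]
 [-0.3565926   0.8910858   0.28072729]
 [-0.69585872 -0.05282526 -0.7162333 ]] [ 0.40053687  0.2131511  -0.58558228 -1.60255769 -0.00939513  0.11716925]
```

Emit:
{"op": "servo_tool", "data": {
  "targets": [
    {"xyz": [-1.4,-0.1,-1.4],"angular": [0,0,0],"claw": 5.0},
    {"xyz": [-1.8,-0.1,-1.8],"angular": [0,0,0],"claw": 5.0},
    {"xyz": [-1.8,-0.1,-1.8],"angular": [0,0,0],"claw": 5.0},
    {"xyz": [0,0,0],"angular": [0,0,0],"claw": 5.0}
  ]
}}

```text
t: 11.45
eef_pos: [0.5075, 0.2267, 0.1029]
ee_rot: [-3.053, 0.831, -2.606]
force: [0.3, -0.2, -2.5]
width: 0.0584
gripper_force: 34.9
```

```bash
python3 - <<'E'
from h import *
T=tool(10,40,1);delta([.64,.09,.12],T);p,R=cur();print(p,R.as_matrix(),monitor.get_state()['q'])
delta([.64,.09,.12],R)
E
```

```text
rot [   2.55   15.31 -165.6 ] shift [ 8.17 15.76  6.78] tcp [0.6377 0.0896 0.1219]
[0.5074951  0.22667589 0.10290022] [[-0.57972824 -0.45219688  0.67781498]
 [-0.34412581  0.88991795  0.29937178]
 [-0.73857471 -0.05969936 -0.67152318]] [ 0.41181243  0.12878664 -0.60753555 -1.58909466 -0.00303426  0.10170293]
rot [0. 0. 0.] shift [ -4.24 -18.26   3.44] tcp [0.638  0.0891 0.122 ]
```

Emit:
{"op": "servo_tool", "data": {
  "targets": [
    {"xyz": [-0.5,-2.3,0.4],"angular": [0,0,0],"claw": 5.0},
    {"xyz": [-0.5,-2.3,0.4],"angular": [0,0,0],"claw": 5.0},
    {"xyz": [-0.5,-2.3,0.4],"angular": [0,0,0],"claw": 5.0},
    {"xyz": [-0.5,-2.3,0.4],"angular": [0,0,0],"claw": 5.0},
    {"xyz": [-0.5,-2.3,0.4],"angular": [0,0,0],"claw": 5.0},
    {"xyz": [-0.5,-2.3,0.4],"angular": [0,0,0],"claw": 5.0},
    {"xyz": [-0.5,-2.3,0.4],"angular": [0,0,0],"claw": 5.0},
    {"xyz": [-0.5,-2.3,0.4],"angular": [0,0,0],"claw": 5.0},
    {"xyz": [0,0,0],"angular": [0,0,0],"claw": 5.0}
  ]
}}

```text
t: 12.35
eef_pos: [0.637, 0.0839, 0.118]
ee_rot: [-3.052, 0.83, -2.608]
force: [-0.2, -0.3, -2.5]
width: 0.0581
gripper_force: 34.9
```

```bash
python3 - <<'E'
from h import *
T=tool(10,40,0);delta([.64,.09,.12],T);p,R=cur();print(p,R.as_matrix(),monitor.get_state()['q'])
E
```

```text
rot [10.4  -1.83 13.64] shift [-0.41  0.55 -0.12] tcp [0.6377 0.0896 0.1219]
[0.63698741 0.08389734 0.11802181] [[-0.58118682 -0.45024669  0.67786414]
 [-0.34349687  0.89087931  0.29722712]
 [-0.73772066 -0.06009973 -0.67242564]] [ 0.12920464  0.22927395 -0.44160802 -1.1819167  -0.22606655 -0.12288989]
```

Emit:
{"op": "servo_tool", "data": {
  "targets": [
    {"xyz": [0,0,0],"angular": [5.2,-0.9,6.8],"claw": 5.0},
    {"xyz": [0,0,0],"angular": [5.2,-0.9,6.8],"claw": 5.0},
    {"xyz": [-0.4,0.5,-0.1],"angular": [0,0,0],"claw": 5.0},
    {"xyz": [0,0,0],"angular": [0,0,0],"claw": 5.0}
  ]
}}

```text
t: 12.75
eef_pos: [0.6351, 0.0905, 0.1171]
ee_rot: [3.141, 0.88, -2.963]
force: [1.3, -0.7, -2.7]
width: 0.0583
gripper_force: 34.9
```

```bash
python3 - <<'E'
from h import *
T=tool(10,40,0);delta([.64,.09,.055],T);p,R=cur();print(p,R.as_matrix(),monitor.get_state()['q'])
snap('scene','sc1');snap('side','si1')
a=cv2.imread('pics/sc1.png');b=cv2.imread('pics/si1.png')
def z(im,p,w,h,s):
    x,y=int(p[0])-w//2,int(p[1])-h//2;print(x,y);return cv2.resize(im[y:y+h,x:x+w],(w*s,h*s),interpolation=cv2.INTER_CUBIC)
cv2.imwrite('pics/comp7.png',np.hstack([z(a,proj('sc1',[.64,.09,.12]),100,150,4),z(b,proj('si1',[.64,.09,.12]),100,150,4)]))
E
```

```text
rot [0.2  0.42 0.15] shift [ 4.46 -0.14  4.05] tcp [0.6377 0.0896 0.0569]
[0.63513724 0.09052564 0.1171298 ] [[-6.26988693e-01 -1.77987082e-01  7.58423218e-01]
 [-1.13219189e-01  9.84032795e-01  1.37334898e-01]
 [-7.70757156e-01  2.39366771e-04 -6.37128989e-01]] [ 0.17611677  0.21887755 -0.47161116 -1.45067028 -0.00234582 -0.11851179]
251 174
199 138
```

Emit:
{"op": "servo_tool", "data": {
  "targets": [
    {"xyz": [0.8,0,0.6],"angular": [0,0,0],"claw": 5.0},
    {"xyz": [0.8,0,0.6],"angular": [0,0,0],"claw": 5.0},
    {"xyz": [0.8,0,0.6],"angular": [0,0,0],"claw": 5.0},
    {"xyz": [0.8,0,0.6],"angular": [0,0,0],"claw": 5.0},
    {"xyz": [0.8,0,0.6],"angular": [0,0,0],"claw": 5.0},
    {"xyz": [0,0,0],"angular": [0,0,0],"claw": 5.0}
  ]
}}

```text
t: 13.45
eef_pos: [0.6216, 0.0887, 0.0646]
ee_rot: [3.136, 0.855, -2.966]
force: [-0.9, -0.7, -2.9]
width: 0.0583
gripper_force: 34.9
```

```bash
python3 - <<'E'
from h import *
T=tool(10,40,0);delta([.64,.09,.055],T);p,R=cur();print(p,R.as_matrix(),monitor.get_state()['q'])
E
```

```text
rot [ 0.37 -1.03  0.02] shift [-0.45 -0.19  1.72] tcp [0.6377 0.0896 0.0569]
[0.62157667 0.08866933 0.06458954] [[-0.64643193 -0.17877602  0.74173102]
 [-0.1144367   0.9838819   0.13740689]
 [-0.75434078  0.00394295 -0.65647121]] [-0.18470349  0.33581384 -0.59950022 -2.14839625 -0.32976917  0.84580334]
```

Emit:
{"op": "servo_tool", "data": {
  "targets": [
    {"xyz": [0.7,0,0.6],"angular": [0,-0.5,0],"claw": 5.0},
    {"xyz": [0.7,0,0.6],"angular": [0,-0.5,0],"claw": 5.0},
    {"xyz": [0,0,0],"angular": [0,0,0],"claw": 5.0},
    {"xyz": [0.2,0,0.2],"angular": [0,0,0],"claw": 5.0},
    {"xyz": [0,0,0],"angular": [0,0,0],"claw": 5.0}
  ]
}}

```text
t: 13.95
eef_pos: [0.6238, 0.0909, 0.0463]
ee_rot: [3.136, 0.877, -2.963]
force: [-0.2, 0.1, -2.8]
width: 0.0581
gripper_force: 34.9
```

```bash
python3 - <<'E'
from h import *
T=tool(10,40,0);delta([.63,.09,.037],T);p,R=cur();print(p,R.as_matrix(),monitor.get_state()['q'])
E
```

```text
rot [0.5  0.27 0.15] shift [ 0.33 -0.2   0.76] tcp [0.6277 0.0896 0.0389]
[0.62378811 0.09091695 0.04634369] [[-0.62898428 -0.18188638  0.75584133]
 [-0.1136232   0.98331339  0.14207229]
 [-0.76906992  0.00348013 -0.63915518]] [-0.26711972  0.41433255 -0.68031967 -2.33358049 -0.48423757  1.12084394]
```

Emit:
{"op": "servo_tool", "data": {
  "targets": [
    {"xyz": [0.15,0,0.13],"angular": [0,0,0],"claw": 5.0},
    {"xyz": [0.15,0,0.13],"angular": [0,0,0],"claw": 5.0},
    {"xyz": [0.15,0,0.13],"angular": [0,0,0],"claw": 5.0},
    {"xyz": [0,0,0],"angular": [0,0,0],"claw": 5.0}
  ]
}}

```text
t: 14.35
eef_pos: [0.6235, 0.0907, 0.0397]
ee_rot: [3.135, 0.877, -2.965]
force: [0.6, 0.5, -2.4]
width: 0.0583
gripper_force: 34.9
```

Emit:
{"op": "servo_tool", "data": {
  "targets": [
    {"xyz": [0.08,0,0.06],"angular": [0,0,0],"claw": 5.0},
    {"xyz": [0,0,0],"angular": [0,0,0],"claw": 5.0}
  ]
}}

```text
t: 14.55
eef_pos: [0.6236, 0.0906, 0.0388]
ee_rot: [3.135, 0.877, -2.965]
force: [-0.1, 0.3, -2.9]
width: 0.0581
gripper_force: 34.9
```

Emit:
{"op": "servo_tool", "data": {
  "targets": [
    {"xyz": [0.11,0,0.1],"angular": [0,0,0],"claw": 5.0},
    {"xyz": [0,0,0],"angular": [0,0,0],"claw": 5.0}
  ]
}}

```text
t: 14.75
eef_pos: [0.6238, 0.0906, 0.0374]
ee_rot: [3.135, 0.877, -2.965]
force: [0.1, -0.4, -2.1]
width: 0.0581
gripper_force: 34.9
```

Emit:
{"op": "servo_tool", "data": {
  "targets": [
    {"xyz": [0.11,0,0.1],"angular": [0,0,0],"claw": 5.0},
    {"xyz": [0,0,0],"angular": [0,0,0],"claw": 5.0}
  ]
}}

```text
t: 14.95
eef_pos: [0.6246, 0.0907, 0.0373]
ee_rot: [3.136, 0.88, -2.964]
force: [-2.0, -0.1, 5.7]
width: 0.0583
gripper_force: 35.0
```

Emit:
{"op": "servo_tool", "data": {
  "targets": [
    {"xyz": [0,0,0],"angular": [0,0,0],"claw": 6.2},
    {"xyz": [0,0,0],"angular": [0,0,0],"claw": 6.6},
    {"xyz": [0,0,0],"angular": [0,0,0],"claw": 8.7},
    {"xyz": [0,0,0],"angular": [0,0,0],"claw": 8.7},
    {"xyz": [0,0,0],"angular": [0,0,0],"claw": 8.7},
    {"xyz": [0,0,-2],"angular": [0,0,0],"claw": 8.7},
    {"xyz": [0,0,-4],"angular": [0,0,0],"claw": 8.7},
    {"xyz": [0,0,-4],"angular": [0,0,0],"claw": 8.7},
    {"xyz": [0,0,-4],"angular": [0,0,0],"claw": 8.7},
    {"xyz": [0,0,0],"angular": [0,0,0],"claw": 8.7}
  ]
}}

```text
t: 15.95
eef_pos: [0.5322, 0.0818, 0.1059]
ee_rot: [3.127, 0.868, -2.96]
force: [0.0, 1.3, 0.2]
width: 0.0869
gripper_force: 0.0
```

```bash
python3 - <<'E'
from h import *
p,R=cur();print(p,R.as_matrix().round(3),monitor.get_state()['q'],monitor.get_state()['width'])
T=tool(-80,42,0);delta([.63,.095,.12],T);delta([.63,.095,.12],tool(-80,42,1))
print(proj('sc1',[.63,.09,.04]))
snap('scene','sc2');snap('side','si2');snap('wrist','w7')
for n in('sc2','si2','w7'):print(n,proj(n,[.63,.093,.04]))
E
```

```text
[0.53216433 0.0817527  0.10593906] [[-0.635 -0.192  0.748]
 [-0.117  0.981  0.153]
 [-0.763  0.01  -0.646]] [-0.10921437  0.11657098 -0.68364958 -1.86819352 -0.24650666  0.4978527 ] 0.08692023425135674
rot [68.89  0.93 59.57] shift [-1.31  9.86 -0.95] tcp [0.6296 0.0972 0.122 ]
rot [ -1.02  75.91 -98.49] shift [ 1.31 -9.86 -0.95] tcp [0.6296 0.0972 0.122 ]
[297.47028094 267.97597746]
sc2 [298.29197642 267.43119838]
si2 [252.69255232 235.54994552]
w7 [271.32051729 230.1823445 ]
```

Emit:
{"op": "servo_tool", "data": {
  "targets": [
    {"xyz": [0,4,0],"angular": [0,0,0],"claw": 8.7},
    {"xyz": [-1,4,-1],"angular": [0,0,0],"claw": 8.7},
    {"xyz": [-2.8,3,-2.4],"angular": [0,0,0],"claw": 8.7},
    {"xyz": [-2.8,0,-2.4],"angular": [0,0,0],"claw": 8.7},
    {"xyz": [-2.8,0,-2.4],"angular": [0,0,0],"claw": 8.7},
    {"xyz": [0,0,0],"angular": [0,8.4,0],"claw": 8.7},
    {"xyz": [0,0,0],"angular": [0,8.4,0],"claw": 8.7},
    {"xyz": [0,0,0],"angular": [0,8.4,0],"claw": 8.7},
    {"xyz": [0,0,0],"angular": [0,8.4,0],"claw": 8.7},
    {"xyz": [0,0,0],"angular": [0,8.4,0],"claw": 8.7},
    {"xyz": [0,0,0],"angular": [0,8,0],"claw": 8.7},
    {"xyz": [0,0,0],"angular": [0,0,0],"claw": 8.7}
  ]
}}

```text
t: 17.3
eef_pos: [0.478, 0.2179, 0.0412]
ee_rot: [-3.097, 0.463, -2.984]
force: [-0.4, -0.2, 0.2]
width: 0.0872
gripper_force: 0.0
```

Emit:
{"op": "servo_tool", "data": {
  "targets": [
    {"xyz": [0,0,0],"angular": [0,0,-8.2],"claw": 8.7},
    {"xyz": [0,0,0],"angular": [0,0,-8.2],"claw": 8.7},
    {"xyz": [0,0,0],"angular": [0,0,-8.2],"claw": 8.7},
    {"xyz": [0,0,0],"angular": [0,0,-8.2],"claw": 8.7},
    {"xyz": [0,0,0],"angular": [0,0,-8.2],"claw": 8.7},
    {"xyz": [0,0,0],"angular": [0,0,-8.2],"claw": 8.7},
    {"xyz": [0,0,0],"angular": [0,0,-8.2],"claw": 8.7},
    {"xyz": [0,0,0],"angular": [0,0,-8.2],"claw": 8.7},
    {"xyz": [0,0,0],"angular": [0,0,-8.2],"claw": 8.7},
    {"xyz": [0,0,0],"angular": [0,0,-8.2],"claw": 8.7},
    {"xyz": [0,0,0],"angular": [0,0,-8.2],"claw": 8.7},
    {"xyz": [0,0,0],"angular": [0,0,0],"claw": 8.7}
  ]
}}

```text
t: 18.5
eef_pos: [0.4828, 0.2207, 0.0453]
ee_rot: [-2.644, -0.039, -1.432]
force: [-3.2, 8.6, 22.9]
width: 0.0868
gripper_force: 12.8
```

```bash
python3 - <<'E'
from h import *
p,R=cur();print(p,R.as_matrix().round(3),monitor.get_state()['q'])
z=tool(-80,42,1).apply([0,0,1]);g=np.array([.636,.0925,.05])-z*.14;print(g)
delta(g,tool(-80,42,1))
# lilac/box check
X=[]
for n in('sc2','si2'):
    im=cv2.imread(f'pics/{n}.png').astype(int);b,gg,r=im[...,0],im[...,1],im[...,2]
    m=((r-gg>25)&(b-gg>25)).astype(np.uint8);u,v=proj(n,[.636,.0925,.04]).astype(int)
    mm=np.zeros_like(m);mm[v-40:v+40,u-40:u+40]=m[v-40:v+40,u-40:u+40]
    k,l,st,ce=cv2.connectedComponentsWithStats(mm);i=1+st[1:,4].argmax();print(n,st[i],ce[i],proj(n,[.636,.0925,.04]))
    ax=[proj(n,[.636,.0925,z])-proj(n,[.636,.0925,.04]) for z in(.014,.065)];print(ax)
    X.append((n,*ce[i]))
print(tri(*X))
E
```

```text
[0.4827845  0.22068155 0.04526147] [[ 0.139 -0.868  0.478]
 [-0.99  -0.14   0.033]
 [ 0.039 -0.477 -0.878]] [ 0.06540967  0.23394204 -0.84470809 -2.94661193 -0.00707027  3.02991989]
[0.6179336  0.19495967 0.14367828]
rot [-26.09  44.32 -13.22] shift [ 10.58 -12.86  -3.26] tcp [0.6175 0.1972 0.1457]
sc2 [297 273   4   7  13] [298.76923077 276.15384615] [299.65274613 268.81511285]
[array([-0.37786341,  6.28039326]), array([ 0.37285158, -6.19709259])]Traceback (most recent call last):
  File "<stdin>", line 11, in <module>
ValueError: attempt to get argmax of an empty sequence
```

Emit:
{"op": "servo_tool", "data": {
  "targets": [
    {"xyz": [0.1,-1.2,-2.2],"angular": [0,0,0],"claw": 8.7},
    {"xyz": [0.1,-1.4,-2.6],"angular": [0,0,0],"claw": 8.7},
    {"xyz": [0.1,-1.4,-2.6],"angular": [0,0,0],"claw": 8.7},
    {"xyz": [0.1,-1.4,-2.6],"angular": [0,0,0],"claw": 8.7}
  ]
}}

```text
t: 18.9
eef_pos: [0.4654, 0.2252, 0.0929]
ee_rot: [-2.564, -0.028, -1.451]
force: [-0.2, -0.3, 1.0]
width: 0.0868
gripper_force: 0.0
```

```bash
python3 - <<'E'
from h import *
p,R=cur();s=monitor.get_state();print(p,R.as_matrix().round(3),s['q'],s['force'],s['gripper_force'])
snap('scene','sc3');snap('side','si3')
a=cv2.imread('pics/sc3.png');b=cv2.imread('pics/si3.png')
def z(im,x,y,w,h,s):return cv2.resize(im[y:y+h,x:x+w],(w*s,h*s),interpolation=cv2.INTER_CUBIC)
cv2.imwrite('pics/comp8.png',np.hstack([z(a,130,90,266,300,1.5) if 0 else cv2.resize(a[100:370,130:370],(400,450)),cv2.resize(b[120:390,170:410],(400,450))]))
E
```

```text
[0.46544338 0.22516712 0.09291242] [[ 0.12  -0.83   0.545]
 [-0.992 -0.116  0.042]
 [ 0.028 -0.546 -0.838]] [ 0.07540052  0.10145453 -0.89510253 -2.97820098 -0.00380659  3.03090534] [-0.19574345 -0.28091448  0.98351295] 0.0
```

View pics/comp8.png

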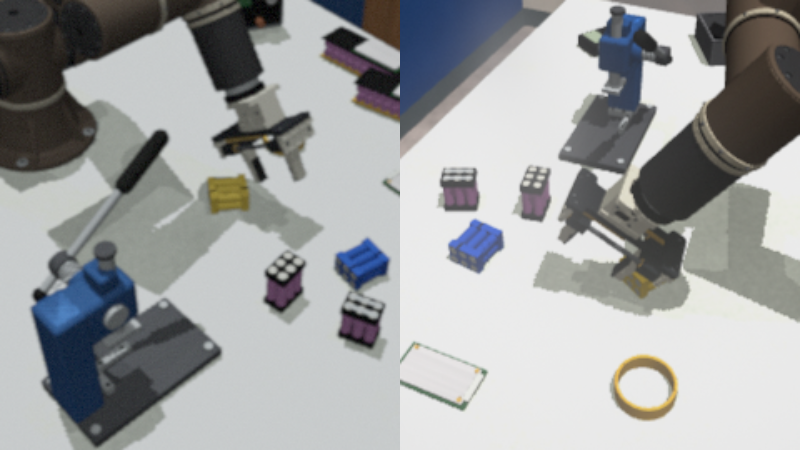

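```bash
cat > kin.py <<'E'
from h import *
from scipy.optimize import least_squares
D=[([-.812896,.359257,.011251,-.00031,-1.224105,-.288095],[.3054,-.60155,.2478],[3.14025,-.0001,-2.6719]),
([.1158768,.14711421,-.43429072,-.91285323,-.85693821,.10723181],[.48231517,.15243667,.14691768],[3.12914717,.72891651,-1.92960931]),
([.9475716,.696308,.19793014,.14290056,-1.61668605,-1.31668598],[.55919471,.365916,.16133669],[3.13097687,-.56121172,-1.90351743])]
M_=lambda r:Ro.from_matrix(np.array(r))
for q,p,r in(([.40053687,.2131511,-.58558228,-1.60255769,-.00939513,.11716925],[.5136298,.22772931,.06588495],[[-.62339583,-.45075002,.63890692],[-.3565926,.8910858,.28072729],[-.69585872,-.05282526,-.7162333]]),
([.12920464,.22927395,-.44160802,-1.1819167,-.22606655,-.12288989],[.63698741,.08389734,.11802181],[[-.58118682,-.45024669,.67786414],[-.34349687,.89087931,.29722712],[-.73772066,-.06009973,-.67242564]]),
([-.18470349,.33581384,-.59950022,-2.14839625,-.32976917,.84580334],[.62157667,.08866933,.06458954],[[-.64643193,-.17877602,.74173102],[-.1144367,.9838819,.13740689],[-.75434078,.00394295,-.65647121]]),
([-.26711972,.41433255,-.68031967,-2.33358049,-.48423757,1.12084394],[.62378811,.09091695,.04634369],[[-.62898428,-.18188638,.75584133],[-.1136232,.98331339,.14207229],[-.76906992,.00348013,-.63915518]]),
([.07540052,.10145453,-.89510253,-2.97820098,-.00380659,3.03090534],[.46544338,.22516712,.09291242],[[.12,-.83,.545],[-.992,-.116,.042],[.028,-.546,-.838]])):
    D.append((q,p,M_(r).as_euler('xyz')))
E=lambda a,x:Ro.from_euler(a,x)
M0=Ro.from_matrix(np.array([[0,0,1],[0,1,0],[-1,0,0.]]))
def fkR(q,P):
    q1,q2,q3,q4,q5,q6=q
    F=E('z',q1+P[7])*E('y',P[9]+P[10]*q2+P[11]*q3)
    return F,F*E('x',P[12]*q4)*E('y',-q5+P[13])*E('x',P[14]*q6)*E('x',P[8])*M0
def fk(q,P):
    F,R=fkR(q,P);Z=E('z',q[0]+P[7])
    p=Z.apply([P[0]+P[3]*np.sin(q[1]),P[1],P[2]+P[3]*np.cos(q[1])])+F.apply([P[4],0,P[5]])+R.apply([0,0,P[6]])
    return p,R
E
cat > fit.py <<'E'
from kin import *
best=None
for s3 in(1,-1):
  for s4 in(1,-1):
   for s6 in(1,-1):
    for c in(0,1.57,-1.57,3.14):
      mk=lambda v:np.r_[v[:10],1,s3,s4,v[10],s6]
      def f(v):
        P=mk(v);o=[]
        for q,p,r in D:
            pp,R=fk(q,P);o+=list((pp-p)*3)+list((R.inv()*E('xyz',r)).as_rotvec())
        return np.array(o)
      r=least_squares(f,[0.1,0,.4,.4,.45,0,.25,0,c,0,0],loss='soft_l1',f_scale=.05)
      if best is None or r.cost<best[0]:best=(r.cost,mk(r.x),f(r.x))
print(best[0]);print(best[1].round(4));print(best[2].reshape(-1,6).round(3));np.save('P.npy',best[1])
E
python3 fit.py
```

```text
0.1892965239919033
[-1.5000e-03 -2.0900e-02  1.2340e-01  3.9630e-01  3.9410e-01  1.0330e-01
  2.4380e-01 -1.2500e-02 -1.5818e+00  8.4000e-03  1.0000e+00 -1.0000e+00
 -1.0000e+00  1.7500e-02 -1.0000e+00]
[[ 0.13   0.58  -0.114  0.025 -0.007 -0.002]
 [ 0.029  0.079  0.159  0.015 -0.002 -0.003]
 [-0.623  0.051 -0.114  0.013 -0.025  0.002]
 [ 0.136 -0.044  0.167  0.009 -0.007  0.002]
 [-0.045  0.068  0.174  0.011 -0.011  0.001]
 [-0.026 -0.485  0.046  0.004  0.005  0.   ]
 [-0.098 -0.583 -0.059  0.     0.008  0.   ]
 [ 0.021 -0.646 -0.167 -0.009 -0.005  0.   ]]
```

```bash
cat >> kin.py <<'E'
def fk(q,P):
    F,R=fkR(q,P);Z=E('z',q[0]+P[7]);W=F*E('x',P[12]*q[3]);V=W*E('y',-q[4]+P[13])
    p=Z.apply([P[0]+P[3]*np.sin(q[1]),P[1],P[2]+P[3]*np.cos(q[1])])+F.apply([P[4],0,P[5]])+W.apply([0,P[15],P[16]])+V.apply([0,0,P[17]])+R.apply([0,0,P[6]])
    return p,R
E
sed -i 's/v\[:10\],1,s3,s4,v\[10\],s6\]/v[:10],1,s3,s4,v[10],s6,v[11],v[12],v[13]]/; s/,0,c,0,0\]/,0,c,0,0,-.1,0,0]/; s/in(1,-1):/in(-1,):/; s/in(0,1.57,-1.57,3.14)/in(-1.57,)/' fit.py; python3 fit.py
```

```text
1.2257650436775516e-07
[-0.0000e+00 -0.0000e+00  1.9880e-01  6.0160e-01  4.6360e-01  0.0000e+00
  3.5600e-01  1.0000e-04 -1.5708e+00 -0.0000e+00  1.0000e+00 -1.0000e+00
 -1.0000e+00  0.0000e+00 -1.0000e+00 -1.9180e-01 -0.0000e+00  0.0000e+00]
[[ 0.  0. -0. -0.  0.  0.]
 [-0. -0. -0.  0.  0.  0.]
 [ 0. -0. -0. -0.  0.  0.]
 [ 0. -0.  0.  0.  0.  0.]
 [ 0.  0.  0.  0.  0.  0.]
 [-0.  0. -0.  0.  0.  0.]
 [-0.  0. -0.  0.  0.  0.]
 [ 0. -0.  0.  0. -0. -0.]]
```

```bash
cat >> kin.py <<'E'
P=np.load('P.npy') if __import__('os').path.exists('P.npy') else None
LO=np.array([-3.07,-1.43,-1.02,-3.03,-3.05,-3.03]);HI=np.array([3.07,2.12,1.25,1.67,0,3.03])
def ik(g,T,seed=None,n=40):
    tp=np.array(g)-T.apply([0,0,.003]);S=[]
    rng=np.random.default_rng(0)
    def f(q):
        p,R=fk(q,P);return np.r_[(p-tp)*5,(R.inv()*T).as_rotvec()]
    for k in range(n if seed is None else 1):
        s=rng.uniform(LO,HI) if seed is None else np.clip(seed,LO+.01,HI-.01)
        r=least_squares(f,s,bounds=(LO,HI))
        if r.cost<1e-8 and not any(np.allclose(r.x,t,atol=.03) for t in S):S.append(r.x)
    return S
E
python3 - <<'E'
from kin import *
np.set_printoptions(precision=3,suppress=True)
S=lambda x,y:(130+x*.6,100+y*.6);B=lambda x,y:(170+(x-400)*.6,120+y*.6)
# top face centre, bottom
print('top',tri(('sc3',*S(287,263)),('si3',*B(537,176))),onz('sc3',*S(287,263),.079),onz('si3',*B(537,176),.079))
print('near nest:');
nest=np.array([.5995,-.193,.018])
for fl in(0,1):
  for dep in(25,35,45):
    for nm,g,az in(('std',[.64,.11,.05],-80),('nest',[.598,-.165,.063],-87)):
        print(fl,dep,nm,*[q for q in ik(g,tool(az,dep,fl))])
E
```

```text
top (array([0.633, 0.097, 0.08 ]), [4.2, 4.2]) [0.636 0.1   0.079] [0.63  0.094 0.079]
near nest:
0 25 std [ 0.81   0.829 -0.453  0.853 -1.316  1.809]
0 25 nest [ 0.382  0.69  -0.801  1.207 -1.162  1.653]
0 35 std [ 0.783  0.743 -0.471  0.81  -1.188  1.885]
0 35 nest [ 0.341  0.599 -0.802  1.176 -1.017  1.763]
0 45 std [ 0.747  0.665 -0.479  0.748 -1.064  1.98 ]
0 45 nest [ 0.298  0.522 -0.787  1.1   -0.878  1.903]
1 25 std [ 0.81   0.829 -0.453  0.853 -1.316 -1.332]
1 25 nest [ 0.382  0.69  -0.801  1.207 -1.162 -1.489]
1 35 std [ 0.783  0.743 -0.471  0.81  -1.188 -1.256]
1 35 nest [ 0.341  0.599 -0.802  1.176 -1.017 -1.379]
1 45 std [ 0.747  0.665 -0.479  0.748 -1.064 -1.162]
1 45 nest [ 0.298  0.522 -0.787  1.1   -0.878 -1.238]
```

```bash
cat >> kin.py <<'E'
def pts(q):
    Z=E('z',q[0]);F,R=fkR(q,P);W=F*E('x',-q[3]);sh=np.array([0,0,P[2]]);el=Z.apply([P[3]*np.sin(q[1]),0,P[2]+P[3]*np.cos(q[1])])
    w=el+F.apply([P[4],0,0]);w2=w+W.apply([0,P[15],0]);t=w2+R.apply([0,0,P[6]+.022]);return [sh,el,w,w2,t],R
def segd(a,b,c,d):
    s=np.linspace(0,1,25);A=a+np.outer(s,b-a);C=c+np.outer(s,d-c);return np.linalg.norm(A[:,None]-C[None],axis=2).min()
def rows(wps,ns,claw=8.7,q0=None,show=True):
    p,R=cur() if q0 is None else fk(q0,P);qs=[];out=[]
    for a,b,n in zip(wps,wps[1:],ns):qs+=[a+(b-a)*k/n for k in range(1,n+1)]
    prev=wps[0]
    lv=np.array([.51,-.20,.19]),np.array([.50,-.02,.325])
    for i,q in enumerate(qs):
        pt,Rt=fk(q,P);r=(R.inv()*Rt).as_rotvec(degrees=True).round(1);s=R.inv().apply(pt-p)  # shift then turn, both in start axes
        s=(s*100).round(1);p=p+R.apply(s/100);R=R*Ro.from_rotvec(r,degrees=True)
        j,_=pts(q);cl=[round(float(segd(j[k],j[k+1],*lv)),3) for k in(1,2,3)]
        print([*map(float,s)],[*map(float,r)],'|',round(float(np.linalg.norm(r)),1),p.round(3),'tipz',j[4][2].round(3),'w',j[2].round(2),j[3].round(2),'lev',cl,'dq',np.abs(q-prev).max().round(2));prev=q
    return qs
E
python3 - <<'E'
from kin import *
q0=np.array(monitor.get_state()['q']);print(q0)
c=np.array([.634,.095]);a=np.radians(-80);u=np.array([np.cos(a),np.sin(a)])
T=tool(-80,35,1);g=np.r_[c-.018*u,.042];pre=g-T.apply([0,0,.13]);print(g,pre)
Q=ik(pre,T);print(Q);Qg=ik(g,T,Q[0]);print(Qg)
w1=q0.copy();w1[4]=-.6;w1[1]-=.1;w1[2]+=.1
w2=np.array([.45,.15,-.5,-1.0,-1.0,.9])
w1b=w1.copy()
rows([q0,w1,w2,Q[0]],[4,11,11],q0=q0)
for dep in(35,45):
    s=ik([.598,-.165,.063],tool(-87,dep,1))[0];j,_=pts(s);lv=np.array([.51,-.20,.19]),np.array([.50,-.02,.325]);print([x.round(3) for x in j],[segd(j[k],j[k+1],*lv) for k in(1,2,3)])
E
```

```text
[ 0.07561959  0.09982585 -0.89552445 -2.97757477 -0.00364981  3.0308744 ]
[0.63087433 0.11272654 0.042     ] [0.61238258 0.21759849 0.11656494]
[array([ 0.93882864,  0.71684743, -0.28901209,  0.64501555, -1.38885117,
       -1.16696995])]
[array([ 0.7960962 ,  0.74818456, -0.48558944,  0.80533738, -1.1771524 ,
       -1.27541964])]
[-0.4, -8.1, -1.5] [11.4, -0.8, -0.0] | 11.4 [0.524 0.238 0.15 ] tipz 0.135 w [0.32 0.02 0.42] [0.28 0.21 0.4 ] lev [0.213, 0.213, 0.268] dq 0.15
[-0.5, -8.3, -1.4] [11.3, -0.8, -0.1] | 11.3 [0.572 0.251 0.218] tipz 0.206 w [0.32 0.02 0.44] [0.28 0.21 0.42] lev [0.218, 0.218, 0.26] dq 0.15
[-0.5, -8.4, -1.2] [11.3, -0.8, -0.2] | 11.3 [0.608 0.261 0.294] tipz 0.286 w [0.32 0.02 0.45] [0.28 0.21 0.43] lev [0.224, 0.224, 0.263] dq 0.15
[-0.5, -8.5, -1.0] [11.4, -0.9, -0.2] | 11.4 [0.631 0.271 0.377] tipz 0.372 w [0.32 0.02 0.47] [0.29 0.21 0.45] lev [0.232, 0.232, 0.278] dq 0.15
[-5.3, 1.2, -1.6] [1.5, -8.2, 2.2] | 8.6 [0.604 0.32  0.368] tipz 0.363 w [0.33 0.04 0.47] [0.27 0.21 0.43] lev [0.229, 0.229, 0.301] dq 0.19
[-5.0, 2.0, -1.6] [-0.0, -8.5, 2.4] | 8.8
[... 2750 characters left out ...]
[0.57 0.45 0.34] lev [0.477, 0.472, 0.306] dq 0.19
[-0.7, -4.3, -4.0] [7.5, 7.2, 6.4] | 12.2 [0.612 0.219 0.118] tipz 0.106 w [0.38 0.52 0.26] [0.56 0.51 0.32] lev [0.497, 0.53, 0.333] dq 0.19
[array([0.   , 0.   , 0.199]), array([0.319, 0.114, 0.696]), array([0.393, 0.14 , 0.239]), array([0.583, 0.129, 0.269]), array([ 0.599, -0.181,  0.052])] [np.float64(0.19595739711154775), np.float64(0.16727292773493177), np.float64(0.15101954046874524)]
[array([0.   , 0.   , 0.199]), array([0.287, 0.088, 0.72 ]), array([0.401, 0.123, 0.273]), array([0.585, 0.089, 0.317]), array([ 0.599, -0.178,  0.05 ])] [np.float64(0.17786272900055944), np.float64(0.12449069004328735), np.float64(0.12020258146938308)]
```

```bash
sed -i "s/        print(\[\*map.*/        info.append((round(float(np.linalg.norm(r)),1),round(float(j[4][2]),3),min(cl),round(float(np.abs(q-prev).max()),2)));out.append([*map(float,s),*map(float,r)]);prev=q/; s/prev=wps\[0\]$/prev=wps[0];info=[]/; s/^    return qs$/    print('\\\\n'.join(map(str,out)));a=np.array(info);print('maxdeg',a[:,0].max(),'tipz',a[:,1].tolist(),'lev',a[:,2].min(),'dq',a[:,3].max(),'end',p);return qs/" kin.py
python3 - <<'E'
from kin import *
q0=np.array(monitor.get_state()['q'])
T=tool(-80,35,1);g=np.array([.631,.1127,.042]);pre=g-T.apply([0,0,.13])+[0,0,.12]
Q=ik(pre,T)[0];print(Q)
w1=q0.copy();w1[4]=-.6;w1[1]-=.1;w1[2]+=.1
w2=np.array([.5,.0,-.35,-1.0,-1.1,.9])
rows([q0,w1,w2,Q],[5,15,20],q0=q0)
E
```

```text
[ 0.94077155  0.59460192 -0.20777477  0.63140113 -1.55319914 -1.04624438]
[-0.3, -6.5, -1.1, 9.1, -0.6, -0.0]
[-0.4, -6.6, -1.0, 9.1, -0.7, -0.1]
[-0.4, -6.7, -0.9, 9.0, -0.6, -0.1]
[-0.4, -6.8, -0.8, 9.1, -0.7, -0.2]
[-0.4, -6.8, -0.6, 9.1, -0.7, -0.1]
[-4.2, -0.7, -1.2, 2.7, -6.2, 1.4]
[-4.1, -0.2, -1.2, 2.0, -6.6, 1.6]
[-4.0, 0.2, -1.0, 1.0, -6.8, 1.6]
[-3.8, 0.6, -1.0, 0.0, -7.0, 1.6]
[-3.5, 1.0, -1.0, -0.9, -6.8, 1.7]
[-3.1, 1.4, -0.9, -1.9, -6.7, 1.8]
[-2.7, 1.7, -0.9, -2.8, -6.3, 1.8]
[-2.2, 2.0, -0.9, -3.8, -5.7, 1.8]
[-1.8, 2.1, -0.9, -4.6, -5.0, 1.8]
[-1.2, 2.2, -1.0, -5.3, -4.2, 1.9]
[-0.6, 2.2, -1.1, -5.9, -3.2, 1.9]
[-0.1, 2.1, -1.2, -6.3, -2.1, 2.0]
[0.3, 2.0, -1.4, -6.5, -1.0, 2.1]
[0.9, 1.7, -1.6, -6.6, 0.3, 2.3]
[1.3, 1.5, -1.8, -6.4, 1.5, 2.3]
[1.6, 2.2, -0.0, -5.6, 0.9, 3.7]
[1.8, 2.0, -0.1, -5.5, 1.4, 3.6]
[1.9, 1.7, -0.0, -5.3, 1.9, 3.6]
[2.0, 1.5, -0.1, -5.1, 2.5, 3.5]
[2.2, 1.1, -0.1, -4.9, 2.9, 3.6]
[2.1, 0.8, -0.2, -4.5, 3.5, 3.5]
[2.2, 0.5, -0.2, -4.1, 3.9, 3.5]
[2.1, 0.2, -0.4, -3.7, 4.3, 3.5]
[2.1, -0.2, -0.4, -3.2, 4.8, 3.5]
[2.0, -0.4, -0.5, -2.7, 5.0, 3.5]
[1.9, -0.7, -0.7, -2.1, 5.3, 3.5]
[1.7, -0.9, -0.7, -1.5, 5.6, 3.5]
[1.6, -1.2, -0.9, -0.8, 5.7, 3.6]
[1.4, -1.4, -1.1, -0.2, 5.7, 3.5]
[1.1, -1.6, -1.2, 0.4, 5.8, 3.6]
[1.0, -1.7, -1.4, 1.2, 5.6, 3.7]
[0.7, -1.9, -1.5, 1.8, 5.5, 3.7]
[0.5, -2.0, -1.8, 2.4, 5.3, 3.8]
[0.3, -2.0, -1.9, 3.1, 4.9, 3.8]
[0.0, -2.1, -2.1, 3.6, 4.6, 4.0]
maxdeg 9.1 tipz [0.122, 0.176, 0.237, 0.303, 0.372, 0.382, 0.388, 0.391, 0.391, 0.387, 0.38, 0.37, 0.357, 0.343, 0.327, 0.311, 0.295, 0.281, 0.269, 0.26, 0.237, 0.216, 0.198, 0.182, 0.169, 0.158, 0.15, 0.144, 0.141, 0.14, 0.141, 0.145, 0.15, 0.157, 0.166, 0.176, 0.188, 0.2, 0.213, 0.226] lev 0.213 dq 0.14 end [0.61189261 0.22007645 0.23781539]
```

Emit:
{"op": "servo_tool", "data": {
  "targets": [
    {"xyz": [-0.2,-4.1,-0.7],"angular": [5.7,-0.4,0],"claw": 8.7},
    {"xyz": [-0.2,-4.1,-0.7],"angular": [5.7,-0.4,0],"claw": 8.7},
    {"xyz": [-0.2,-4.1,-0.6],"angular": [5.7,-0.4,-0.1],"claw": 8.7},
    {"xyz": [-0.2,-4.2,-0.6],"angular": [5.7,-0.4,0],"claw": 8.7},
    {"xyz": [-0.2,-4.2,-0.5],"angular": [5.7,-0.4,-0.1],"claw": 8.7},
    {"xyz": [-0.3,-4.2,-0.5],"angular": [5.6,-0.4,-0.1],"claw": 8.7},
    {"xyz": [-0.3,-4.2,-0.4],"angular": [5.6,-0.4,-0.1],"claw": 8.7},
    {"xyz": [-0.3,-4.2,-0.4],"angular": [5.6,-0.4,-0.1],"claw": 8.7},
    {"xyz": [0,0,0],"angular": [0,0,0],"claw": 8.7}
  ]
}}

```text
t: 19.9
eef_pos: [0.6242, 0.2696, 0.3811]
ee_rot: [-1.77, -0.006, -1.401]
force: [-0.9, 0.1, -0.5]
width: 0.0869
gripper_force: 0.0
```

```bash
python3 - <<'E'
from kin import *
np.set_printoptions(precision=3,suppress=True)
q0=np.array(monitor.get_state()['q']);print(q0)
T=tool(-80,35,1);g=np.array([.631,.1127,.042]);pre=g-T.apply([0,0,.13])+[0,0,.12]
Q=ik(pre,T)[0]
w2=np.array([.5,.0,-.35,-1.0,-1.1,.9])
rows([q0,w2,Q],[15,20],q0=q0)
E
```

```text
[ 0.076 -0.02  -0.801 -2.979 -0.587  3.03 ]
[-4.1, -0.7, -1.2, 2.8, -6.2, 1.4]
[-4.1, -0.2, -1.0, 1.9, -6.5, 1.5]
[-3.9, 0.2, -1.1, 1.0, -6.8, 1.6]
[-3.8, 0.7, -0.9, 0.1, -6.9, 1.6]
[-3.4, 1.0, -0.9, -0.8, -6.9, 1.7]
[-3.1, 1.4, -0.9, -1.9, -6.6, 1.8]
[-2.7, 1.7, -0.8, -2.8, -6.3, 1.7]
[-2.2, 1.9, -0.9, -3.7, -5.8, 1.9]
[-1.7, 2.1, -0.9, -4.6, -5.0, 1.8]
[-1.2, 2.2, -1.0, -5.3, -4.2, 1.9]
[-0.6, 2.2, -1.0, -5.9, -3.3, 2.0]
[-0.1, 2.2, -1.2, -6.3, -2.1, 2.0]
[0.4, 2.0, -1.4, -6.6, -1.0, 2.2]
[0.9, 1.7, -1.5, -6.7, 0.2, 2.2]
[1.3, 1.5, -1.8, -6.5, 1.4, 2.4]
[1.6, 2.3, -0.0, -5.5, 0.9, 3.6]
[1.8, 2.0, -0.1, -5.5, 1.4, 3.7]
[1.9, 1.7, -0.0, -5.3, 1.9, 3.5]
[2.0, 1.4, -0.1, -5.1, 2.5, 3.6]
[2.2, 1.1, -0.1, -4.9, 3.0, 3.6]
[2.1, 0.8, -0.2, -4.5, 3.4, 3.5]
[2.2, 0.5, -0.3, -4.1, 3.9, 3.5]
[2.2, 0.2, -0.3, -3.7, 4.4, 3.5]
[2.0, -0.1, -0.4, -3.3, 4.7, 3.5]
[2.0, -0.4, -0.5, -2.6, 5.1, 3.5]
[1.9, -0.7, -0.7, -2.1, 5.3, 3.5]
[1.7, -1.0, -0.7, -1.5, 5.5, 3.5]
[1.6, -1.2, -0.9, -0.9, 5.7, 3.5]
[1.4, -1.4, -1.1, -0.2, 5.7, 3.6]
[1.2, -1.5, -1.2, 0.5, 5.8, 3.6]
[0.9, -1.8, -1.4, 1.2, 5.6, 3.7]
[0.7, -1.8, -1.6, 1.8, 5.5, 3.7]
[0.5, -2.0, -1.7, 2.4, 5.3, 3.7]
[0.3, -2.1, -1.9, 3.1, 5.0, 3.9]
[0.1, -2.1, -2.1, 3.6, 4.5, 4.0]
maxdeg 7.2 tipz [0.386, 0.392, 0.395, 0.394, 0.39, 0.383, 0.372, 0.359, 0.345, 0.329, 0.312, 0.297, 0.282, 0.269, 0.26, 0.237, 0.216, 0.198, 0.182, 0.169, 0.158, 0.15, 0.144, 0.141, 0.14, 0.141, 0.145, 0.15, 0.157, 0.166, 0.176, 0.188, 0.2, 0.213, 0.226] lev 0.216 dq 0.14 end [0.613 0.219 0.238]
```

Joints follow the plan exactly; continue.

Emit:
{"op": "servo_tool", "data": {
  "targets": [
    {"xyz": [-4.1,-0.7,-1.2],"angular": [2.8,-6.2,1.4],"claw": 8.7},
    {"xyz": [-4.1,-0.2,-1.0],"angular": [1.9,-6.5,1.5],"claw": 8.7},
    {"xyz": [-3.9,0.2,-1.1],"angular": [1.0,-6.8,1.6],"claw": 8.7},
    {"xyz": [-3.8,0.7,-0.9],"angular": [0.1,-6.9,1.6],"claw": 8.7},
    {"xyz": [-3.4,1.0,-0.9],"angular": [-0.8,-6.9,1.7],"claw": 8.7},
    {"xyz": [-3.1,1.4,-0.9],"angular": [-1.9,-6.6,1.8],"claw": 8.7},
    {"xyz": [-2.7,1.7,-0.8],"angular": [-2.8,-6.3,1.7],"claw": 8.7},
    {"xyz": [-2.2,1.9,-0.9],"angular": [-3.7,-5.8,1.9],"claw": 8.7},
    {"xyz": [-1.7,2.1,-0.9],"angular": [-4.6,-5.0,1.8],"claw": 8.7},
    {"xyz": [-1.2,2.2,-1.0],"angular": [-5.3,-4.2,1.9],"claw": 8.7},
    {"xyz": [-0.6,2.2,-1.0],"angular": [-5.9,-3.3,2.0],"claw": 8.7},
    {"xyz": [-0.1,2.2,-1.2],"angular": [-6.3,-2.1,2.0],"claw": 8.7},
    {"xyz": [0.4,2.0,-1.4],"angular": [-6.6,-1.0,2.2],"claw": 8.7},
    {"xyz": [0.9,1.7,-1.5],"angular": [-6.7,0.2,2.2],"claw": 8.7},
    {"xyz": [1.3,1.5,-1.8],"angular": [-6.5,1.4,2.4],"claw": 8.7}
  ]
}}

```text
t: 21.4
eef_pos: [0.3348, 0.3692, 0.2707]
ee_rot: [-2.397, 0.591, -0.368]
force: [-0.6, -0.2, -0.6]
width: 0.0871
gripper_force: 0.0
```

Emit:
{"op": "servo_tool", "data": {
  "targets": [
    {"xyz": [1.6,2.3,0],"angular": [-5.5,0.9,3.6],"claw": 8.7},
    {"xyz": [1.8,2.0,-0.1],"angular": [-5.5,1.4,3.7],"claw": 8.7},
    {"xyz": [1.9,1.7,0],"angular": [-5.3,1.9,3.5],"claw": 8.7},
    {"xyz": [2.0,1.4,-0.1],"angular": [-5.1,2.5,3.6],"claw": 8.7},
    {"xyz": [2.2,1.1,-0.1],"angular": [-4.9,3.0,3.6],"claw": 8.7},
    {"xyz": [2.1,0.8,-0.2],"angular": [-4.5,3.4,3.5],"claw": 8.7},
    {"xyz": [2.2,0.5,-0.3],"angular": [-4.1,3.9,3.5],"claw": 8.7},
    {"xyz": [2.2,0.2,-0.3],"angular": [-3.7,4.4,3.5],"claw": 8.7},
    {"xyz": [2.0,-0.1,-0.4],"angular": [-3.3,4.7,3.5],"claw": 8.7},
    {"xyz": [2.0,-0.4,-0.5],"angular": [-2.6,5.1,3.5],"claw": 8.7},
    {"xyz": [1.9,-0.7,-0.7],"angular": [-2.1,5.3,3.5],"claw": 8.7},
    {"xyz": [1.7,-1.0,-0.7],"angular": [-1.5,5.5,3.5],"claw": 8.7},
    {"xyz": [1.6,-1.2,-0.9],"angular": [-0.9,5.7,3.5],"claw": 8.7},
    {"xyz": [1.4,-1.4,-1.1],"angular": [-0.2,5.7,3.6],"claw": 8.7},
    {"xyz": [1.2,-1.5,-1.2],"angular": [0.5,5.8,3.6],"claw": 8.7},
    {"xyz": [0.9,-1.8,-1.4],"angular": [1.2,5.6,3.7],"claw": 8.7},
    {"xyz": [0.7,-1.8,-1.6],"angular": [1.8,5.5,3.7],"claw": 8.7},
    {"xyz": [0.5,-2.0,-1.7],"angular": [2.4,5.3,3.7],"claw": 8.7},
    {"xyz": [0.3,-2.1,-1.9],"angular": [3.1,5.0,3.9],"claw": 8.7},
    {"xyz": [0.1,-2.1,-2.1],"angular": [3.6,4.5,4.0],"claw": 8.7}
  ]
}}

```text
t: 23.4
eef_pos: [0.6108, 0.2202, 0.2337]
ee_rot: [3.133, -0.962, -1.388]
force: [0.7, -0.8, 0.6]
width: 0.0868
gripper_force: 0.0
```

```bash
python3 - <<'E'
from kin import *
np.set_printoptions(precision=3,suppress=True)
f=snap('wrist','w8');snap('scene','sc4');snap('side','si4');s=monitor.get_state();print(s['q'])
T=tool(-80,35,1);g=np.array([.631,.1127,.042]);delta(g-T.apply([0,0,.13]),T);delta(g,T)
# lilac + white-disc search
for n in('w8','sc4','si4'):
    im=cv2.imread(f'pics/{n}.png');h=cv2.cvtColor(im,cv2.COLOR_BGR2HSV);m=cv2.inRange(h,(135,40,30),(165,255,255))
    k,l,st,ce=cv2.connectedComponentsWithStats(m)
    print(n,'exp',proj(n,[.634,.095,.04]),[(st[i].tolist(),ce[i].round(1).tolist()) for i in range(1,k) if st[i,4]>20])
E
```

```text
[ 0.943  0.6   -0.211  0.627 -1.549 -1.043]
rot [ 0.22 -0.01  0.54] shift [-9.29 -0.21  6.63] tcp [0.612 0.22  0.118]
rot [ 0.22 -0.01  0.54] shift [-9.29 -0.21 19.63] tcp [0.631 0.115 0.044]
w8 exp [278.687 262.94 ] [([522, 9, 25, 4, 95], [534.4, 10.5]), ([261, 273, 17, 3, 51], [269.0, 274.0]), ([279, 273, 17, 3, 50], [287.2, 274.0])]
sc4 exp [299.836 267.929] [([325, 124, 28, 20, 220], [338.0, 133.9]), ([374, 163, 48, 24, 380], [397.4, 175.0]), ([290, 262, 21, 23, 256], [299.9, 274.2]), ([334, 288, 23, 19, 251], [345.2, 297.0])]
si4 exp [251.19  235.604] [([436, 147, 19, 8, 118], [444.7, 150.3]), ([243, 235, 17, 12, 144], [251.1, 240.2])]
```

Emit:
{"op": "servo_tool", "data": {
  "targets": [
    {"xyz": [-3,0,2],"angular": [0.2,0,0.5],"claw": 8.7},
    {"xyz": [-3.3,-0.1,2.3],"angular": [0,0,0],"claw": 8.7},
    {"xyz": [-3,-0.1,2.3],"angular": [0,0,0],"claw": 8.7},
    {"xyz": [0,0,4],"angular": [0,0,0],"claw": 8.7},
    {"xyz": [0,0,3],"angular": [0,0,0],"claw": 8.7},
    {"xyz": [0,0,2.5],"angular": [0,0,0],"claw": 8.7},
    {"xyz": [0,0,2],"angular": [0,0,0],"claw": 8.7},
    {"xyz": [0,0,1.5],"angular": [0,0,0],"claw": 8.7},
    {"xyz": [0,0,0],"angular": [0,0,0],"claw": 8.7}
  ]
}}

```text
t: 24.45
eef_pos: [0.6297, 0.1119, 0.0448]
ee_rot: [3.141, -0.959, -1.4]
force: [-0.4, 0.7, -1.4]
width: 0.0872
gripper_force: 0.0
```

Emit:
{"op": "servo_tool", "data": {
  "targets": [
    {"xyz": [0,0,0],"angular": [0,0,0],"claw": 6},
    {"xyz": [0,0,0],"angular": [0,0,0],"claw": 4.6},
    {"xyz": [0,0,0],"angular": [0,0,0],"claw": 3.5},
    {"xyz": [0,0,0],"angular": [0,0,0],"claw": 3},
    {"xyz": [0,0,0],"angular": [0,0,0],"claw": 3},
    {"xyz": [0,0,0],"angular": [0,0,0],"claw": 3}
  ],
  "force": 25
}}

```text
t: 25.05
eef_pos: [0.6305, 0.1151, 0.0459]
ee_rot: [-3.137, -0.958, -1.401]
force: [0.0, 0.4, 0.1]
width: 0.0447
gripper_force: 0.0
```

```bash
python3 - <<'E'
from kin import *
np.set_printoptions(precision=3,suppress=True)
s=monitor.get_state();print(s['q'],s['width'],s['force']);p,R=cur();print(p,R.as_matrix(),'grasp',p+R.apply([0,0,.003]))
E
```

```text
[ 0.796  0.744 -0.486  0.805 -1.178 -1.275] 0.04468866162412475 [0.037 0.398 0.139]
[0.631 0.115 0.046] [[ 0.097 -0.985  0.143]
 [-0.566 -0.173 -0.806]
 [ 0.818 -0.003 -0.575]] grasp [0.631 0.113 0.044]
```

Emit:
{"op": "servo_tool", "data": {
  "targets": [
    {"xyz": [0,0,0],"angular": [0,0,0],"claw": 3},
    {"xyz": [0,0,0],"angular": [0,0,0],"claw": 3},
    {"xyz": [0,0,0],"angular": [0,0,0],"claw": 3},
    {"xyz": [1.0,0,-0.7],"angular": [0,0,0],"claw": 3},
    {"xyz": [1.2,0,-0.8],"angular": [0,0,0],"claw": 3},
    {"xyz": [1.2,0,-0.8],"angular": [0,0,0],"claw": 3},
    {"xyz": [0,0,0],"angular": [0,0,0],"claw": 3}
  ]
}}

```text
t: 25.75
eef_pos: [0.6313, 0.1147, 0.0894]
ee_rot: [-3.132, -0.956, -1.406]
force: [0.9, 0.2, -3.2]
width: 0.0379
gripper_force: 25.0
```

```bash
python3 - <<'E'
from kin import *
np.set_printoptions(precision=3,suppress=True)
# refine nest from current clean views: bed screws/edges via side+scene: front corners (z .018)
for n,pts in(('sc4',None),('si4',None)):
    im=cv2.imread(f'pics/{n}.png');g=cv2.cvtColor(im,cv2.COLOR_BGR2GRAY)
    # predicted bed corners
    C=np.array([.5925,-.058]);u=np.array([.053,-.9986]);v=np.array([.9986,.053])
    mask=(g<95).astype(np.uint8)
    for nm,(a,b) in dict(FL=(0,.07),FR=(0,-.07)).items():
        X=C+u*a+v*b;print(n,nm,proj(n,[*X,.018]))
    # subpixel edge search along lines crossing edges: front edge (several points), left edge, right edge
    def edge(X0,d):
        s=np.arange(-.015,.0151,.0005);pr=[]
        for t in s:
            q=proj(n,[*(X0+d*t),.018]).astype(np.float32);pr.append(float(cv2.getRectSubPix(g,(1,1),(float(q[0]),float(q[1])))[0,0]))
        pr=np.convolve(pr,np.ones(5)/5,'same');gr=np.gradient(pr);gr[:4]=0;gr[-4:]=0;i=np.abs(gr).argmax();return s[i],round(gr[i],1)
    print('front',[edge(C+v*b,-u) for b in(-.05,-.03,0,.03,.05)])
    print('+y side',[edge(C+u*a+v*.07,v) for a in(.03,.06,.09)],'-y side',[edge(C+u*a-v*.07,-v) for a in(.03,.06,.09)])
E
```

```text
sc4 FL [263.749 308.905]
sc4 FR [228.742 277.822]
front [(np.float64(-0.000999999999999987), np.float64(8.3)), (np.float64(-0.0014999999999999875), np.float64(9.1)), (np.float64(-0.0014999999999999875), np.float64(11.2)), (np.float64(-0.0024999999999999883), np.float64(9.0)), (np.float64(-0.000999999999999987), np.float64(7.0))]
+y side [(np.float64(0.004500000000000018), np.float64(8.3)), (np.float64(0.004500000000000018), np.float64(8.8)), (np.float64(0.004000000000000017), np.float64(8.8))] -y side [(np.float64(1.3877787807814457e-17), np.float64(7.7)), (np.float64(0.003500000000000017), np.float64(-3.7)), (np.float64(-0.008999999999999994), np.float64(-1.8))]
si4 FL [263.548 211.012]
si4 FR [304.008 220.298]
front [(np.float64(0.002500000000000016), np.float64(-0.2)), (np.float64(-0.012999999999999998), np.float64(0.2)), (np.float64(0.013000000000000025), np.float64(1.1)), (np.float64(0.0030000000000000165), np.float64(-1.4)), (np.float64(-0.009999999999999995), np.float64(-4.8))]
+y side [(np.float64(-0.0059999999999999915), np.float64(9.2)), (np.float64(-0.005499999999999991), np.float64(10.0)), (np.float64(-0.0059999999999999915), np.float64(10.3))] -y side [(np.float64(0.005500000000000019), np.float64(-0.4)), (np.float64(0.0075000000000000205), np.float64(0.4)), (np.float64(0.009500000000000022), np.float64(0.4))]
```

Emit:
{"op": "servo_tool", "data": {
  "targets": [
    {"xyz": [0,0,0],"angular": [-2.7,0,2.0],"claw": 3},
    {"xyz": [0,0,0],"angular": [-2.7,0,1.9],"claw": 3},
    {"xyz": [0,0,0],"angular": [0,0,0],"claw": 3}
  ]
}}

```text
t: 26.05
eef_pos: [0.6312, 0.1144, 0.0867]
ee_rot: [-3.133, -0.957, -1.523]
force: [-0.9, -0.0, -2.8]
width: 0.0384
gripper_force: 25.0
```

```bash
cat >> kin.py <<'E'
nest=np.array([.596,-.194,.018]);u3=np.array([.0532,-.9986,0]);v3=np.array([.9986,.0532,0])
def G(x,y,z):return nest+u3*(x-.018)+v3*y+[0,0,z+.044]
def inn():
    p,R=cur();g=p+R.apply([0,0,.003])-nest;z=R.apply([0,0,1]);return 'nest coords of module bottom centre',(g@u3+.018).round(4),(g@v3).round(4),round(g[2]-.044,4),'az',np.degrees(np.arctan2(z[1],z[0])).round(2),'dep',np.degrees(-np.arcsin(z[2])).round(2),'yz',R.apply([0,1,0])[2].round(4)
E
python3 - <<'E'
from kin import *
print(inn())
T=tool(-87,35,1);delta(G(-.06,.008,.006),T);delta(G(-.012,.008,.004),T)
E
```

```text
('nest coords of module bottom centre', np.float64(-0.2856), np.float64(0.0516), np.float64(0.0229), 'az', np.float64(-86.65), 'dep', np.float64(35.17), 'yz', np.float64(-0.0048))
rot [-0.29  0.17 -0.14] shift [11.56  4.34 19.46] tcp [ 0.5997 -0.1132  0.0697]
rot [-0.29  0.17 -0.14] shift [14.14  4.34 23.5 ] tcp [ 0.6023 -0.1612  0.0677]
```

Emit:
{"op": "servo_tool", "data": {
  "targets": [
    {"xyz": [1.6,0.6,2.7],"angular": [-0.3,0.1,-0.1],"claw": 3},
    {"xyz": [1.65,0.6,2.8],"angular": [0,0,0],"claw": 3},
    {"xyz": [1.65,0.6,2.8],"angular": [0,0,0],"claw": 3},
    {"xyz": [1.65,0.65,2.8],"angular": [0,0,0],"claw": 3},
    {"xyz": [1.65,0.65,2.8],"angular": [0,0,0],"claw": 3},
    {"xyz": [1.65,0.65,2.8],"angular": [0,0,0],"claw": 3},
    {"xyz": [1.65,0.6,2.8],"angular": [0,0,0],"claw": 3},
    {"xyz": [0,0,0],"angular": [0,0,0],"claw": 3}
  ]
}}

```text
t: 26.85
eef_pos: [0.596, -0.118, 0.0689]
ee_rot: [3.135, -0.961, -1.516]
force: [-0.5, -0.2, -4.2]
width: 0.0379
gripper_force: 25.0
```

```bash
python3 - <<'E'
from kin import *
print(inn(),monitor.get_state()['q'].round(3))
T=tool(-87,35,1);delta(G(-.06,.008,.005),T);delta(G(-.012,.008,.004),T)
snap('wrist','w9');snap('side','si5');snap('scene','sc5')
# ram foot front-bottom corners & lilac location check in side view
im=cv2.imread('pics/si5.png');h=cv2.cvtColor(im,cv2.COLOR_BGR2HSV);m=cv2.inRange(h,(135,40,30),(165,255,255))
k,l,st,ce=cv2.connectedComponentsWithStats(m);print([(st[i].tolist(),ce[i].round(1).tolist()) for i in range(1,k) if st[i,4]>8])
p=nest+u3*-.06+v3*.008;print(proj('si5',p+[0,0,.005+.04]))
E
```

```text
('nest coords of module bottom centre', np.float64(-0.0555), np.float64(0.004), np.float64(0.0051), 'az', np.float64(-87.29), 'dep', np.float64(34.96), 'yz', np.float64(0.0037)) [ 0.446  0.606 -0.761  1.056 -1.051 -1.35 ]
rot [ 0.23 -0.04  0.1 ] shift [-0.27 -0.4  -0.36] tcp [ 0.5997 -0.1132  0.0687]
rot [ 0.23 -0.04  0.1 ] shift [ 2.4  -0.4   3.62] tcp [ 0.6023 -0.1612  0.0677]
[([196, 233, 13, 10, 99], [202.2, 237.3]), ([209, 233, 8, 10, 60], [212.5, 237.0])]
[289.97622853 191.54250228]
```

Emit:
{"op": "servo_tool", "data": {
  "targets": [
    {"xyz": [0,-0.4,0],"angular": [0.2,0,0.1],"claw": 3},
    {"xyz": [0.4,0,0.6],"angular": [0,0,0],"claw": 3},
    {"xyz": [0.4,0,0.6],"angular": [0,0,0],"claw": 3},
    {"xyz": [0.4,0,0.6],"angular": [0,0,0],"claw": 3},
    {"xyz": [0.4,0,0.6],"angular": [0,0,0],"claw": 3},
    {"xyz": [0.4,0,0.6],"angular": [0,0,0],"claw": 3},
    {"xyz": [0.3,0,0.5],"angular": [0,0,0],"claw": 3},
    {"xyz": [0,0,0],"angular": [0,0,0],"claw": 3}
  ]
}}

```text
t: 27.8
eef_pos: [0.6052, -0.1564, 0.0679]
ee_rot: [-3.137, -0.96, -1.52]
force: [-0.9, -0.3, -2.4]
width: 0.0383
gripper_force: 25.0
```

```bash
python3 -c "
from kin import *
print(inn(),monitor.get_state()['force'])"
```

```text
('nest coords of module bottom centre', np.float64(-0.0166), np.float64(0.0112), np.float64(0.0042), 'az', np.float64(-86.79), 'dep', np.float64(34.99), 'yz', np.float64(-0.0026)) [-0.94226727 -0.25679248 -2.379924  ]
```

Emit:
{"op": "servo_tool", "data": {
  "targets": [
    {"xyz": [-0.16,0,0.12],"angular": [0,0,0],"claw": 3},
    {"xyz": [-0.08,0,0.06],"angular": [0,0,0],"claw": 3},
    {"xyz": [0,0,0],"angular": [0,0,0],"claw": 3}
  ]
}}

```text
t: 28.1
eef_pos: [0.6057, -0.1551, 0.0647]
ee_rot: [-3.137, -0.96, -1.519]
force: [-0.1, 0.1, -2.4]
width: 0.0381
gripper_force: 25.0
```

Emit:
{"op": "servo_tool", "data": {
  "targets": [
    {"xyz": [-0.08,0,0.06],"angular": [0,0,0],"claw": 3},
    {"xyz": [0,0,0],"angular": [0,0,0],"claw": 3}
  ]
}}

```text
t: 28.3
eef_pos: [0.6059, -0.1551, 0.0639]
ee_rot: [-3.136, -0.96, -1.519]
force: [0.4, 0.4, -2.2]
width: 0.0384
gripper_force: 25.0
```

Emit:
{"op": "servo_tool", "data": {
  "targets": [
    {"xyz": [0.28,0,0.41],"angular": [0,0,0],"claw": 3},
    {"xyz": [0.28,0,0.41],"angular": [0,0,0],"claw": 3},
    {"xyz": [0,0,0],"angular": [0,0,0],"claw": 3}
  ]
}}

```text
t: 28.6
eef_pos: [0.6059, -0.1662, 0.0639]
ee_rot: [-3.137, -0.96, -1.52]
force: [0.7, -0.2, -2.4]
width: 0.0386
gripper_force: 25.0
```

Emit:
{"op": "servo_tool", "data": {
  "targets": [
    {"xyz": [0.11,0,0.16],"angular": [0,0,0],"claw": 3},
    {"xyz": [0,0,0],"angular": [0,0,0],"claw": 3}
  ]
}}

```text
t: 28.8
eef_pos: [0.6063, -0.1677, 0.0639]
ee_rot: [-3.136, -0.96, -1.52]
force: [-0.6, -1.4, -1.5]
width: 0.0387
gripper_force: 25.0
```

Emit:
{"op": "servo_tool", "data": {
  "targets": [
    {"xyz": [0.11,0,0.16],"angular": [0,0,0],"claw": 3},
    {"xyz": [0,0,0],"angular": [0,0,0],"claw": 3}
  ]
}}

```text
t: 29.0
eef_pos: [0.6066, -0.1693, 0.0639]
ee_rot: [-3.136, -0.96, -1.52]
force: [0.5, -0.7, -1.4]
width: 0.0381
gripper_force: 25.0
```

Emit:
{"op": "servo_tool", "data": {
  "targets": [
    {"xyz": [0.11,0,0.16],"angular": [0,0,0],"claw": 3},
    {"xyz": [0,0,0],"angular": [0,0,0],"claw": 3}
  ]
}}

```text
t: 29.2
eef_pos: [0.6069, -0.1707, 0.0639]
ee_rot: [-3.136, -0.96, -1.519]
force: [-0.4, 3.8, 1.0]
width: 0.0382
gripper_force: 25.0
```

Emit:
{"op": "servo_tool", "data": {
  "targets": [
    {"xyz": [0.05,0,0.07],"angular": [0,0,0],"claw": 3},
    {"xyz": [0,0,0],"angular": [0,0,0],"claw": 3}
  ]
}}

```text
t: 29.4
eef_pos: [0.607, -0.1709, 0.064]
ee_rot: [-3.135, -0.959, -1.519]
force: [-4.6, 11.1, 3.7]
width: 0.0385
gripper_force: 25.0
```

Emit:
{"op": "servo_tool", "data": {
  "targets": [
    {"xyz": [-0.06,0.3,-0.08],"angular": [0,0,0],"claw": 3},
    {"xyz": [0,0.3,0],"angular": [0,0,0],"claw": 3},
    {"xyz": [0,0,0],"angular": [0,0,0],"claw": 3}
  ]
}}

```text
t: 29.7
eef_pos: [0.6006, -0.1711, 0.0639]
ee_rot: [-3.136, -0.96, -1.519]
force: [-1.6, 5.9, 2.4]
width: 0.0381
gripper_force: 25.0
```

Emit:
{"op": "servo_tool", "data": {
  "targets": [
    {"xyz": [0,0.2,0],"angular": [0,0,0],"claw": 3},
    {"xyz": [0,0,0],"angular": [0,0,0],"claw": 3}
  ]
}}

```text
t: 29.9
eef_pos: [0.599, -0.1711, 0.0639]
ee_rot: [-3.135, -0.96, -1.52]
force: [1.5, 4.2, 2.1]
width: 0.0388
gripper_force: 25.0
```

Emit:
{"op": "servo_tool", "data": {
  "targets": [
    {"xyz": [0,0.2,0],"angular": [0,0,0],"claw": 3},
    {"xyz": [0,0,0],"angular": [0,0,0],"claw": 3}
  ]
}}

```text
t: 30.1
eef_pos: [0.597, -0.1712, 0.0639]
ee_rot: [-3.135, -0.96, -1.52]
force: [3.6, 4.7, 1.7]
width: 0.0381
gripper_force: 25.0
```

Emit:
{"op": "servo_tool", "data": {
  "targets": [
    {"xyz": [0,0.1,0],"angular": [0,0,0],"claw": 3},
    {"xyz": [0,0,0],"angular": [0,0,0],"claw": 3}
  ]
}}

```text
t: 30.3
eef_pos: [0.5961, -0.1713, 0.0639]
ee_rot: [-3.135, -0.96, -1.52]
force: [3.8, 3.8, 1.5]
width: 0.038
gripper_force: 25.0
```

Emit:
{"op": "servo_tool", "data": {
  "targets": [
    {"xyz": [0,0.1,0],"angular": [0,0,0],"claw": 3},
    {"xyz": [0,0,0],"angular": [0,0,0],"claw": 3}
  ]
}}

```text
t: 30.5
eef_pos: [0.5952, -0.1713, 0.0639]
ee_rot: [-3.135, -0.96, -1.52]
force: [2.8, 3.8, 1.5]
width: 0.0384
gripper_force: 25.0
```

Emit:
{"op": "servo_tool", "data": {
  "targets": [
    {"xyz": [0,0.1,0],"angular": [0,0,0],"claw": 3},
    {"xyz": [0,0,0],"angular": [0,0,0],"claw": 3}
  ]
}}

```text
t: 30.7
eef_pos: [0.5945, -0.1713, 0.0639]
ee_rot: [-3.134, -0.96, -1.521]
force: [5.2, 2.9, 0.7]
width: 0.0382
gripper_force: 25.0
```

Emit:
{"op": "servo_tool", "data": {
  "targets": [
    {"xyz": [0,0.1,0],"angular": [0,0,0],"claw": 3},
    {"xyz": [0,0,0],"angular": [0,0,0],"claw": 3}
  ]
}}

```text
t: 30.9
eef_pos: [0.5943, -0.1713, 0.064]
ee_rot: [-3.132, -0.959, -1.522]
force: [10.2, -2.0, -2.0]
width: 0.0383
gripper_force: 25.0
```

Emit:
{"op": "servo_tool", "data": {
  "targets": [
    {"xyz": [0,0.1,0],"angular": [0,0,0],"claw": 3},
    {"xyz": [0,0,0],"angular": [0,0,0],"claw": 3}
  ]
}}

```text
t: 31.1
eef_pos: [0.5941, -0.1712, 0.0641]
ee_rot: [-3.13, -0.959, -1.524]
force: [13.7, -5.0, -3.3]
width: 0.0382
gripper_force: 25.0
```

Emit:
{"op": "servo_tool", "data": {
  "targets": [
    {"xyz": [0.06,-0.05,0.08],"angular": [0,0,0],"claw": 3},
    {"xyz": [0,0,0],"angular": [0,0,0],"claw": 3}
  ]
}}

```text
t: 31.3
eef_pos: [0.5943, -0.1715, 0.0641]
ee_rot: [-3.131, -0.959, -1.521]
force: [7.8, 4.7, 1.1]
width: 0.0385
gripper_force: 25.0
```

Emit:
{"op": "servo_tool", "data": {
  "targets": [
    {"xyz": [0.03,0,0.04],"angular": [0,0,0],"claw": 3},
    {"xyz": [0,0,0],"angular": [0,0,0],"claw": 3}
  ]
}}

```text
t: 31.5
eef_pos: [0.5943, -0.1715, 0.0641]
ee_rot: [-3.131, -0.958, -1.521]
force: [4.6, 10.0, 2.6]
width: 0.038
gripper_force: 25.0
```

Emit:
{"op": "servo_tool", "data": {
  "targets": [
    {"xyz": [0,0,0],"angular": [0,0,0],"claw": 5.5},
    {"xyz": [0,0,0],"angular": [0,0,0],"claw": 5.5},
    {"xyz": [0,0,0],"angular": [0,0,0],"claw": 5.5},
    {"xyz": [0,0.3,0],"angular": [0,0,0],"claw": 5.5},
    {"xyz": [0,0.3,0],"angular": [0,0,0],"claw": 5.5},
    {"xyz": [0,0,0],"angular": [0,0,0],"claw": 5.5}
  ]
}}

```text
t: 32.1
eef_pos: [0.5861, -0.1738, 0.064]
ee_rot: [-3.136, -0.96, -1.52]
force: [2.9, -1.6, 0.4]
width: 0.0548
gripper_force: 1.3
```

Emit:
{"op": "servo_tool", "data": {
  "targets": [
    {"xyz": [0,0.2,0],"angular": [0,0,0],"claw": 5.5},
    {"xyz": [0,0,0],"angular": [0,0,0],"claw": 5.5}
  ]
}}

```text
t: 32.3
eef_pos: [0.5855, -0.1735, 0.0647]
ee_rot: [-3.132, -0.961, -1.522]
force: [7.0, -3.1, 2.1]
width: 0.0551
gripper_force: 3.3
```

Emit:
{"op": "servo_tool", "data": {
  "targets": [
    {"xyz": [0,0.1,0],"angular": [0,0,0],"claw": 5.5},
    {"xyz": [0,0,0],"angular": [0,0,0],"claw": 5.5}
  ]
}}

```text
t: 32.5
eef_pos: [0.5852, -0.1734, 0.0651]
ee_rot: [-3.131, -0.961, -1.523]
force: [8.2, -4.5, 3.3]
width: 0.055
gripper_force: 4.2
```

Emit:
{"op": "servo_tool", "data": {
  "targets": [
    {"xyz": [0,-0.4,0],"angular": [0,0,0],"claw": 6.5},
    {"xyz": [0,-0.45,0],"angular": [0,0,0],"claw": 7},
    {"xyz": [0,0,-1],"angular": [0,0,0],"claw": 7},
    {"xyz": [0,0,-2.5],"angular": [0,0,0],"claw": 7},
    {"xyz": [0,0,-2.5],"angular": [0,0,0],"claw": 7},
    {"xyz": [-1.2,0,0.9],"angular": [0,0,0],"claw": 0},
    {"xyz": [-1.2,0,0.9],"angular": [0,0,0],"claw": 0},
    {"xyz": [-1.2,0,0.8],"angular": [0,0,0],"claw": 0},
    {"xyz": [0,0,0],"angular": [0,0,0],"claw": 0},
    {"xyz": [0,0,0],"angular": [0,0,0],"claw": 0},
    {"xyz": [0,0,0],"angular": [0,0,0],"claw": 0}
  ]
}}

```text
t: 33.6
eef_pos: [0.589, -0.1251, 0.054]
ee_rot: [-3.136, -0.96, -1.52]
force: [0.6, -0.8, -0.8]
width: 0.0274
gripper_force: 0.0
```

```bash
python3 - <<'E'
from kin import *
s=monitor.get_state();p,R=cur();t=p+R.apply([0,0,.022]);print(p,'tip',t,'nest',(t-nest)@u3,(t-nest)@v3,s['width'],s['force'])
E
```

```text
[ 0.58904967 -0.12511416  0.05404547] tip [ 0.59008021 -0.14310825  0.04142997] nest -0.051135434030468135 -0.003204056358608441 0.027445147958080184 [ 0.56834095 -0.76959107 -0.79971429]
```

Now push the front face gently.

Emit:
{"op": "servo_tool", "data": {
  "targets": [
    {"xyz": [0.4,0,0.57],"angular": [0,0,0],"claw": 0},
    {"xyz": [0.4,0,0.57],"angular": [0,0,0],"claw": 0},
    {"xyz": [0.17,0,0.25],"angular": [0,0,0],"claw": 0},
    {"xyz": [0,0,0],"angular": [0,0,0],"claw": 0}
  ]
}}

```text
t: 34.0
eef_pos: [0.5903, -0.142, 0.0539]
ee_rot: [-3.135, -0.959, -1.521]
force: [0.1, 3.1, -0.2]
width: 0.001
gripper_force: 1.3
```

Emit:
{"op": "servo_tool", "data": {
  "targets": [
    {"xyz": [0.11,0,0.16],"angular": [0,0,0],"claw": 0},
    {"xyz": [0,0,0],"angular": [0,0,0],"claw": 0}
  ]
}}

```text
t: 34.2
eef_pos: [0.5908, -0.1426, 0.0538]
ee_rot: [-3.135, -0.959, -1.519]
force: [-3.3, 10.5, 2.6]
width: 0.0005
gripper_force: 5.2
```

Emit:
{"op": "servo_tool", "data": {
  "targets": [
    {"xyz": [0.11,0,0.16],"angular": [0,0,0],"claw": 0},
    {"xyz": [0,0,0],"angular": [0,0,0],"claw": 0}
  ]
}}

```text
t: 34.4
eef_pos: [0.5917, -0.1429, 0.0539]
ee_rot: [-3.133, -0.957, -1.517]
force: [-8.2, 21.8, 7.2]
width: -0.0
gripper_force: 10.8
```

Emit:
{"op": "servo_tool", "data": {
  "targets": [
    {"xyz": [-0.3,0,-0.5],"angular": [0,0,0],"claw": 0},
    {"xyz": [0,0,-2],"angular": [0,0,0],"claw": 0},
    {"xyz": [0,0,-4],"angular": [0,0,0],"claw": 2},
    {"xyz": [0,0,-4],"angular": [0,0,0],"claw": 4},
    {"xyz": [0,0,-3],"angular": [0,0,0],"claw": 6},
    {"xyz": [0,0,0],"angular": [0,0,0],"claw": 6}
  ]
}}

```text
t: 35.0
eef_pos: [0.5854, -0.0298, 0.1306]
ee_rot: [-3.13, -0.958, -1.521]
force: [-0.2, 0.1, -1.1]
width: 0.0269
gripper_force: 0.0
```

```bash
cat >> kin.py <<'E'
N=np.array([.5935,-.193,.018]);piv=N+u3*.018-v3*.09+[0,0,.172]
def lev(th,r=.185):return piv+r*(-u3*np.cos(.61-th)+np.array([0,0,1])*np.sin(.61-th))
E
python3 - <<'E'
from kin import *
np.set_printoptions(precision=4,suppress=True)
print('grip',lev(0),'end',lev(0,.236))
snap('scene','sc6');snap('side','si6')
for n in('sc0','sc6','si6','si0'):print(n,'end',proj(n,lev(0,.236)),'grip',proj(n,lev(0)),'gripstart',proj(n,lev(0,.127)))
im=cv2.imread('pics/si6.png')
q0=np.array(monitor.get_state()['q']);print(q0,cur()[0])
T=tool(-87,90,1)
A=ik(lev(0)+[0,.12,.10],T,q0);B=ik(lev(0)+[0,0,.08],T,q0);C=ik(lev(0),T,q0);D_=ik(lev(.8),T,q0)
print(A,B,C,D_)
if A:rows([q0,A[0],B[0]],[12,5],q0=q0)
# dark blob of grip in scene: lever end via background compare
g=cv2.cvtColor(cv2.imread('pics/sc6.png'),cv2.COLOR_BGR2GRAY)
e,s=proj('sc6',lev(0,.25)),proj('sc6',lev(0,.10));d=(e-s)/np.linalg.norm(e-s);nn=np.array([-d[1],d[0]])
for f in(.3,.55,.8):
    c=s+(e-s)*f;pr=[int(cv2.getRectSubPix(g,(1,1),tuple(map(float,c+nn*k)))[0,0]) for k in range(-12,13)];print(f,pr)
print('along',[int(cv2.getRectSubPix(g,(1,1),tuple(map(float,s+(e-s)*f)))[0,0]) for f in np.linspace(0,1.2,25)])
E
```

```text
grip [ 0.4965 -0.0643  0.296 ] end [ 0.4943 -0.0226  0.3252]
sc0 end [227.5833 177.6295] grip [214.4171 194.9683] gripstart [199.3725 214.7808]
sc6 end [227.5833 177.6295] grip [214.4171 194.9683] gripstart [199.3725 214.7808]
si6 end [314.5244 141.2722] grip [317.942  144.1278] gripstart [321.4705 147.0762]
si0 end [314.5244 141.2722] grip [317.942  144.1278] gripstart [321.4705 147.0762]
[ 0.636   0.541  -0.6619  0.8331 -1.187  -1.2438] [ 0.5836 -0.0331  0.1287]
[array([ 0.5057, -0.    , -0.0981,  0.    , -1.4728, -0.4534])] [array([ 0.2643,  0.0058, -0.1356,  0.    , -1.4293, -0.212 ])] [array([ 0.2643,  0.0368, -0.2813, -0.    , -1.2528, -0.212 ])] [array([ 0.3277,  0.1466, -0.5014,  0.    , -0.9228, -0.2754])]
[2.0, 0.2, -1.2, -1.9, -3.0, 1.6]
[1.8, 0.4, -1.3, -1.7, -3.4, 1.2]
[1.6, 0.5, -1.5, -1.5, -3.7, 1.0]
[1.3, 0.6, -1.6, -1.3, -4.2, 0.7]
[0.9, 0.8, -1.8, -1.1, -4.4, 0.3]
[0.7, 0.9, -2.0, -0.7, -4.7, -0.0]
[0.4, 0.9, -2.1, -0.4, -4.9, -0.4]
[0.1, 1.1, -2.3, 0.0, -5.2, -0.8]
[-0.3, 1.1, -2.5, 0.4, -5.2, -1.3]
[-0.6, 1.1, -2.6, 0.8, -5.3, -1.6]
[-0.9, 1.1, -2.8, 1.2, -5.4, -2
[... 163 characters left out ...]
 -0.0, -0.0]
[2.4, 0.4, 0.4, -0.0, -0.0, -0.0]
maxdeg 6.1 tipz [0.139, 0.16, 0.18, 0.2, 0.219, 0.238, 0.257, 0.278, 0.3, 0.323, 0.349, 0.377, 0.373, 0.369, 0.365, 0.361, 0.357] lev 0.04 dq 0.07 end [ 0.4961 -0.0642  0.3789]
0.3 [205, 205, 206, 205, 206, 206, 204, 189, 138, 67, 35, 31, 29, 30, 24, 21, 22, 31, 95, 164, 198, 207, 206, 206, 206]
0.55 [138, 140, 138, 136, 137, 138, 137, 128, 94, 51, 31, 32, 30, 27, 25, 24, 20, 19, 54, 103, 136, 145, 145, 152, 156]
0.8 [138, 137, 138, 137, 136, 139, 137, 127, 98, 51, 31, 33, 33, 31, 24, 25, 18, 24, 54, 109, 142, 153, 153, 149, 145]
along [166, 165, 165, 165, 133, 27, 29, 29, 33, 32, 32, 30, 29, 28, 33, 27, 33, 32, 70, 159, 206, 206, 206, 205, 205]
```

Emit:
{"op": "servo_tool", "data": {
  "targets": [
    {"xyz": [-2.3,0,-3.3],"angular": [0,0,0],"claw": 6},
    {"xyz": [-2.3,0,-3.3],"angular": [0,0,0],"claw": 6},
    {"xyz": [2.0,0.2,-1.2],"angular": [-1.9,-3.0,1.6],"claw": 6},
    {"xyz": [1.8,0.4,-1.3],"angular": [-1.7,-3.4,1.2],"claw": 6},
    {"xyz": [1.6,0.5,-1.5],"angular": [-1.5,-3.7,1.0],"claw": 6},
    {"xyz": [1.3,0.6,-1.6],"angular": [-1.3,-4.2,0.7],"claw": 6},
    {"xyz": [0.9,0.8,-1.8],"angular": [-1.1,-4.4,0.3],"claw": 6},
    {"xyz": [0.7,0.9,-2.0],"angular": [-0.7,-4.7,0],"claw": 6},
    {"xyz": [0.4,0.9,-2.1],"angular": [-0.4,-4.9,-0.4],"claw": 6},
    {"xyz": [0.1,1.1,-2.3],"angular": [0,-5.2,-0.8],"claw": 6},
    {"xyz": [-0.3,1.1,-2.5],"angular": [0.4,-5.2,-1.3],"claw": 6},
    {"xyz": [-0.6,1.1,-2.6],"angular": [0.8,-5.3,-1.6],"claw": 6},
    {"xyz": [-0.9,1.1,-2.8],"angular": [1.2,-5.4,-2.1],"claw": 6},
    {"xyz": [-1.4,1.1,-2.9],"angular": [1.6,-5.3,-2.5],"claw": 6},
    {"xyz": [0,0,0],"angular": [0,0,0],"claw": 6}
  ]
}}

```text
t: 36.6
eef_pos: [0.4928, 0.1347, 0.4037]
ee_rot: [-3.134, 0.006, -1.521]
force: [-0.1, 0.3, 0.1]
width: 0.0603
gripper_force: 0.0
```

```bash
python3 - <<'E'
from kin import *
T=tool(-87,90,1);delta(lev(0)+[0,0,.08],T);delta(lev(0),T);print(cur()[0],monitor.get_state()['q'].round(3))
t=np.linspace(0,.80,21);X=np.array([lev(a) for a in t]);d=np.diff(X,axis=0);print((d@u3*100).round(2).tolist());print((-d[:,2]*100).round(2).tolist())
E
```

```text
rot [-0.45  0.34 -0.14] shift [19.9   0.67  2.48] tcp [ 0.4965 -0.0643  0.379 ]
rot [-0.45  0.34 -0.14] shift [19.9   0.67 10.48] tcp [ 0.4965 -0.0643  0.299 ]
[0.49280378 0.13471323 0.40373507] [ 0.651  0.014 -0.074 -0.    -1.474 -0.601]
[-0.41, -0.39, -0.36, -0.34, -0.31, -0.28, -0.25, -0.23, -0.2, -0.17, -0.14, -0.11, -0.08, -0.05, -0.02, 0.01, 0.04, 0.07, 0.1, 0.13]
[0.61, 0.63, 0.65, 0.66, 0.67, 0.68, 0.7, 0.7, 0.71, 0.72, 0.73, 0.73, 0.74, 0.74, 0.74, 0.74, 0.74, 0.74, 0.73, 0.73]
```

Emit:
{"op": "servo_tool", "data": {
  "targets": [
    {"xyz": [4,0.1,0.5],"angular": [-0.4,0.3,-0.1],"claw": 6},
    {"xyz": [4,0.1,0.5],"angular": [0,0,0],"claw": 6},
    {"xyz": [4,0.15,0.5],"angular": [0,0,0],"claw": 6},
    {"xyz": [4,0.15,0.5],"angular": [0,0,0],"claw": 6},
    {"xyz": [3.9,0.15,0.5],"angular": [0,0,0],"claw": 6},
    {"xyz": [0,0,2.5],"angular": [0,0,0],"claw": 6},
    {"xyz": [0,0,2.5],"angular": [0,0,0],"claw": 6},
    {"xyz": [0,0,2],"angular": [0,0,0],"claw": 6},
    {"xyz": [0,0,1],"angular": [0,0,0],"claw": 6},
    {"xyz": [0,0,0],"angular": [0,0,0],"claw": 5},
    {"xyz": [0,0,0],"angular": [0,0,0],"claw": 2.5},
    {"xyz": [0,0,0],"angular": [0,0,0],"claw": 2},
    {"xyz": [0,0,0],"angular": [0,0,0],"claw": 1.5}
  ],
  "force": 15
}}

```text
t: 37.9
eef_pos: [0.4964, -0.0636, 0.2958]
ee_rot: [3.136, -0.005, -1.517]
force: [-0.4, -0.7, 0.7]
width: 0.0334
gripper_force: 0.0
```

Emit:
{"op": "servo_tool", "data": {
  "targets": [
    {"xyz": [0,0,0],"angular": [0,0,0],"claw": 1.5},
    {"xyz": [0,0,0],"angular": [0,0,0],"claw": 1.5},
    {"xyz": [0,0,0],"angular": [0,0,0],"claw": 1.5}
  ]
}}

```text
t: 38.2
eef_pos: [0.4995, -0.0634, 0.2959]
ee_rot: [-3.141, -0.006, -1.517]
force: [13.7, -3.7, -7.8]
width: 0.0254
gripper_force: 15.0
```

Emit:
{"op": "servo_tool", "data": {
  "targets": [
    {"xyz": [0,-0.3,0],"angular": [0,0,0],"claw": 1.5},
    {"xyz": [0,0,0],"angular": [0,0,0],"claw": 1.5},
    {"xyz": [0,0,0],"angular": [0,0,0],"claw": 1.5}
  ],
  "force": 40
}}

```text
t: 38.5
eef_pos: [0.4996, -0.0634, 0.2957]
ee_rot: [3.136, -0.005, -1.517]
force: [1.3, 1.1, 3.8]
width: 0.0248
gripper_force: 40.0
```

Emit:
{"op": "servo_tool", "data": {
  "targets": [
    {"xyz": [-0.4,0,0.6],"angular": [0,0,0],"claw": 1.5},
    {"xyz": [-0.4,0,0.6],"angular": [0,0,0],"claw": 1.5},
    {"xyz": [-0.35,0,0.65],"angular": [0,0,0],"claw": 1.5},
    {"xyz": [-0.35,0,0.65],"angular": [0,0,0],"claw": 1.5},
    {"xyz": [-0.3,0,0.7],"angular": [0,0,0],"claw": 1.5},
    {"xyz": [0,0,0],"angular": [0,0,0],"claw": 1.5}
  ]
}}

```text
t: 39.1
eef_pos: [0.4988, -0.0452, 0.2637]
ee_rot: [3.137, -0.006, -1.516]
force: [0.1, 2.8, 9.8]
width: 0.0253
gripper_force: 40.0
```

Emit:
{"op": "servo_tool", "data": {
  "targets": [
    {"xyz": [-0.28,0,0.68],"angular": [0,0,0],"claw": 1.5},
    {"xyz": [-0.25,0,0.7],"angular": [0,0,0],"claw": 1.5},
    {"xyz": [-0.23,0,0.7],"angular": [0,0,0],"claw": 1.5},
    {"xyz": [-0.2,0,0.71],"angular": [0,0,0],"claw": 1.5},
    {"xyz": [-0.17,0,0.72],"angular": [0,0,0],"claw": 1.5},
    {"xyz": [-0.14,0,0.73],"angular": [0,0,0],"claw": 1.5},
    {"xyz": [-0.11,0,0.73],"angular": [0,0,0],"claw": 1.5},
    {"xyz": [-0.08,0,0.74],"angular": [0,0,0],"claw": 1.5},
    {"xyz": [-0.05,0,0.74],"angular": [0,0,0],"claw": 1.5},
    {"xyz": [0,0,0],"angular": [0,0,0],"claw": 1.5}
  ]
}}

```text
t: 40.1
eef_pos: [0.4981, -0.0299, 0.1997]
ee_rot: [3.139, -0.004, -1.516]
force: [-1.5, 6.9, 10.9]
width: 0.0248
gripper_force: 40.0
```

Emit:
{"op": "servo_tool", "data": {
  "targets": [
    {"xyz": [-0.02,0,0.74],"angular": [0,0,0],"claw": 1.5},
    {"xyz": [0.01,0,0.74],"angular": [0,0,0],"claw": 1.5},
    {"xyz": [0.04,0,0.74],"angular": [0,0,0],"claw": 1.5},
    {"xyz": [0.07,0,0.74],"angular": [0,0,0],"claw": 1.5},
    {"xyz": [0,0,0],"angular": [0,0,0],"claw": 1.5}
  ]
}}

```text
t: 40.6
eef_pos: [0.4981, -0.0307, 0.17]
ee_rot: [3.139, -0.004, -1.516]
force: [-1.3, 8.2, 11.5]
width: 0.0253
gripper_force: 40.0
```

Emit:
{"op": "servo_tool", "data": {
  "targets": [
    {"xyz": [0.04,0,0.4],"angular": [0,0,0],"claw": 1.5},
    {"xyz": [0.04,0,0.3],"angular": [0,0,0],"claw": 1.5},
    {"xyz": [0,0,0],"angular": [0,0,0],"claw": 1.5}
  ]
}}

```text
t: 40.9
eef_pos: [0.4982, -0.0315, 0.1634]
ee_rot: [3.139, -0.004, -1.516]
force: [-1.7, 9.4, 12.7]
width: 0.0251
gripper_force: 40.0
```

Emit:
{"op": "servo_tool", "data": {
  "targets": [
    {"xyz": [0.04,0,0.2],"angular": [0,0,0],"claw": 1.5},
    {"xyz": [0,0,0],"angular": [0,0,0],"claw": 1.5}
  ]
}}

```text
t: 41.1
eef_pos: [0.4982, -0.0318, 0.1615]
ee_rot: [3.139, -0.004, -1.516]
force: [-3.3, 11.4, 13.9]
width: 0.0251
gripper_force: 40.0
```

Emit:
{"op": "servo_tool", "data": {
  "targets": [
    {"xyz": [0.04,0,0.2],"angular": [0,0,0],"claw": 1.5},
    {"xyz": [0,0,0],"angular": [0,0,0],"claw": 1.5}
  ]
}}

```text
t: 41.3
eef_pos: [0.4982, -0.0321, 0.1596]
ee_rot: [3.139, -0.003, -1.516]
force: [-2.1, 11.1, 13.4]
width: 0.025
gripper_force: 40.0
```

Emit:
{"op": "servo_tool", "data": {
  "targets": [
    {"xyz": [-0.1,0,0.2],"angular": [0,0,0],"claw": 1.5},
    {"xyz": [0,0,0],"angular": [0,0,0],"claw": 1.5}
  ]
}}

```text
t: 41.5
eef_pos: [0.4982, -0.0322, 0.1579]
ee_rot: [3.139, -0.005, -1.516]
force: [-1.7, 3.7, 14.7]
width: 0.0249
gripper_force: 40.0
```

Emit:
{"op": "servo_tool", "data": {
  "targets": [
    {"xyz": [0,0,0.2],"angular": [0,0,0],"claw": 1.5},
    {"xyz": [0,0,0],"angular": [0,0,0],"claw": 1.5}
  ]
}}

```text
t: 41.7
eef_pos: [0.4982, -0.0325, 0.156]
ee_rot: [3.139, -0.006, -1.516]
force: [-2.3, 3.7, 17.1]
width: 0.025
gripper_force: 40.0
```

Emit:
{"op": "servo_tool", "data": {
  "targets": [
    {"xyz": [0,0,0.2],"angular": [0,0,0],"claw": 1.5},
    {"xyz": [0,0,0],"angular": [0,0,0],"claw": 1.5}
  ]
}}

```text
t: 41.9
eef_pos: [0.4982, -0.0327, 0.1544]
ee_rot: [3.139, -0.006, -1.516]
force: [-3.9, 2.7, 21.9]
width: 0.025
gripper_force: 40.0
```

Emit:
{"op": "servo_tool", "data": {
  "targets": [
    {"xyz": [0,0,0.2],"angular": [0,0,0],"claw": 1.5},
    {"xyz": [0,0,0],"angular": [0,0,0],"claw": 1.5}
  ]
}}

```text
t: 42.1
eef_pos: [0.4983, -0.0329, 0.1529]
ee_rot: [3.139, -0.006, -1.516]
force: [-5.2, 1.3, 24.3]
width: 0.0252
gripper_force: 40.0
```

Emit:
{"op": "servo_tool", "data": {
  "targets": [
    {"xyz": [0,0,0.2],"angular": [0,0,0],"claw": 1.5},
    {"xyz": [0,0,0],"angular": [0,0,0],"claw": 1.5}
  ]
}}

```text
t: 42.3
eef_pos: [0.4983, -0.0332, 0.1513]
ee_rot: [3.14, -0.007, -1.515]
force: [-6.4, 0.6, 29.1]
width: 0.0248
gripper_force: 40.0
```

Emit:
{"op": "servo_tool", "data": {
  "targets": [
    {"xyz": [0,0,0.2],"angular": [0,0,0],"claw": 1.5},
    {"xyz": [0,0,0],"angular": [0,0,0],"claw": 1.5}
  ]
}}

```text
t: 42.5
eef_pos: [0.4983, -0.0334, 0.1497]
ee_rot: [3.14, -0.007, -1.515]
force: [-7.5, -0.2, 32.3]
width: 0.025
gripper_force: 40.0
```

```bash
python3 - <<'E'
from kin import *
np.set_printoptions(precision=4,suppress=True)
p,R=cur();g=p+R.apply([0,0,.003]);print(p,g,monitor.get_state()['force'])
snap('scene','sc7');snap('side','si7')
for th in(.6,.7,.76,.8,.85):print(th,lev(th),lev(th,.236),'ramtop sc',proj('sc7',N+[0,0,.265-.025*th]),'si',proj('si7',N+[0,0,.265-.025*th]))
# ram top shift between sc6 and sc7 (template match)
for n0,n1 in(('sc6','sc7'),('si6','si7')):
    a=cv2.cvtColor(cv2.imread(f'pics/{n0}.png'),cv2.COLOR_BGR2GRAY);b=cv2.cvtColor(cv2.imread(f'pics/{n1}.png'),cv2.COLOR_BGR2GRAY)
    c=proj(n0,N+[0,0,.262]).astype(int);h=7;t=a[c[1]-h:c[1]+h,c[0]-h:c[0]+h];w=b[c[1]-h-3:c[1]+h+16,c[0]-h-5:c[0]+h+5]
    r=cv2.matchTemplate(cv2.resize(w,None,fx=4,fy=4,interpolation=2),cv2.resize(t,None,fx=4,fy=4,interpolation=2),5);_,mv,_,ml=cv2.minMaxLoc(r)
    print(n0,'shift px',ml[0]/4-5,ml[1]/4-3,mv,'exp per .019',proj(n0,N+[0,0,.265-.019])-proj(n0,N+[0,0,.265]))
E
```

```text
[ 0.4983 -0.0334  0.1497] [ 0.4983 -0.0334  0.1467] [-7.5331 -0.246  32.3471]
0.6 [ 0.4947 -0.031   0.1918] [0.492  0.0199 0.1924] ramtop sc [192.0218 252.5563] si [300.7724 128.3417]
0.7 [ 0.4948 -0.0318  0.1734] [0.4921 0.019  0.1688] ramtop sc [192.1471 253.3517] si [300.7388 129.0755]
0.76 [ 0.4949 -0.0331  0.1624] [0.4922 0.0173 0.1547] ramtop sc [192.2222 253.8277] si [300.7186 129.5148]
0.8 [ 0.4949 -0.0343  0.1551] [0.4923 0.0157 0.1454] ramtop sc [192.2721 254.1445] si [300.7052 129.8074]
0.85 [ 0.495  -0.0363  0.146 ] [0.4924 0.0132 0.1339] ramtop sc [192.3344 254.54  ] si [300.6885 130.1726]
sc6 shift px -1.25 4.25 0.8745471835136414 exp per .019 [0.9612 6.0975]
si6 shift px 0.75 -0.25 0.5864238142967224 exp per .019 [-0.2572  5.6141]
```

Emit:
{"op": "servo_tool", "data": {
  "targets": [
    {"xyz": [0,0,-0.3],"angular": [0,0,0],"claw": 1.5},
    {"xyz": [0,0,-0.3],"angular": [0,0,0],"claw": 1.5},
    {"xyz": [0,0,-0.3],"angular": [0,0,0],"claw": 1.5},
    {"xyz": [0,0,-0.3],"angular": [0,0,0],"claw": 1.5},
    {"xyz": [0.01,0,-0.37],"angular": [0,0,0],"claw": 1.5},
    {"xyz": [0.01,0,-0.37],"angular": [0,0,0],"claw": 1.5},
    {"xyz": [0.03,0,-0.37],"angular": [0,0,0],"claw": 1.5},
    {"xyz": [0.03,0,-0.37],"angular": [0,0,0],"claw": 1.5},
    {"xyz": [0.04,0,-0.37],"angular": [0,0,0],"claw": 1.5},
    {"xyz": [0.04,0,-0.37],"angular": [0,0,0],"claw": 1.5}
  ]
}}

```text
t: 43.6
eef_pos: [0.4982, -0.0312, 0.1809]
ee_rot: [3.139, -0.001, -1.517]
force: [-0.9, 18.1, 5.8]
width: 0.0249
gripper_force: 40.0
```

Emit:
{"op": "servo_tool", "data": {
  "targets": [
    {"xyz": [0.06,0,-0.36],"angular": [0,0,0],"claw": 1.5},
    {"xyz": [0.06,0,-0.36],"angular": [0,0,0],"claw": 1.5},
    {"xyz": [0.07,0,-0.36],"angular": [0,0,0],"claw": 1.5},
    {"xyz": [0.07,0,-0.36],"angular": [0,0,0],"claw": 1.5},
    {"xyz": [0.09,0,-0.36],"angular": [0,0,0],"claw": 1.5},
    {"xyz": [0.09,0,-0.36],"angular": [0,0,0],"claw": 1.5},
    {"xyz": [0.1,0,-0.35],"angular": [0,0,0],"claw": 1.5},
    {"xyz": [0.1,0,-0.35],"angular": [0,0,0],"claw": 1.5},
    {"xyz": [0.12,0,-0.35],"angular": [0,0,0],"claw": 1.5},
    {"xyz": [0.12,0,-0.35],"angular": [0,0,0],"claw": 1.5}
  ]
}}

```text
t: 44.6
eef_pos: [0.4985, -0.0373, 0.2165]
ee_rot: [3.139, 0.003, -1.517]
force: [-5.6, 30.8, 12.8]
width: 0.0251
gripper_force: 40.0
```

Emit:
{"op": "servo_tool", "data": {
  "targets": [
    {"xyz": [-0.2,0,-0.15],"angular": [0,0,0],"claw": 1.5},
    {"xyz": [-0.2,0,-0.15],"angular": [0,0,0],"claw": 1.5},
    {"xyz": [-0.2,0,-0.15],"angular": [0,0,0],"claw": 1.5},
    {"xyz": [-0.1,0,-0.15],"angular": [0,0,0],"claw": 1.5},
    {"xyz": [0,0,0],"angular": [0,0,0],"claw": 1.5}
  ]
}}

```text
t: 45.1
eef_pos: [0.4984, -0.038, 0.2229]
ee_rot: [3.137, -0.009, -1.517]
force: [7.3, -14.6, 2.3]
width: 0.0251
gripper_force: 40.0
```

Emit:
{"op": "servo_tool", "data": {
  "targets": [
    {"xyz": [0.13,0,-0.35],"angular": [0,0,0],"claw": 1.5},
    {"xyz": [0.13,0,-0.35],"angular": [0,0,0],"claw": 1.5},
    {"xyz": [0.14,0,-0.34],"angular": [0,0,0],"claw": 1.5},
    {"xyz": [0.14,0,-0.34],"angular": [0,0,0],"claw": 1.5},
    {"xyz": [0.15,0,-0.34],"angular": [0,0,0],"claw": 1.5},
    {"xyz": [0.15,0,-0.33],"angular": [0,0,0],"claw": 1.5},
    {"xyz": [0,0,0],"angular": [0,0,0],"claw": 1.5}
  ]
}}

```text
t: 45.8
eef_pos: [0.4986, -0.0438, 0.2431]
ee_rot: [3.137, -0.005, -1.517]
force: [4.8, 0.1, 4.3]
width: 0.0251
gripper_force: 40.0
```

Emit:
{"op": "servo_tool", "data": {
  "targets": [
    {"xyz": [0.16,0,-0.33],"angular": [0,0,0],"claw": 1.5},
    {"xyz": [0.17,0,-0.33],"angular": [0,0,0],"claw": 1.5},
    {"xyz": [0.17,0,-0.33],"angular": [0,0,0],"claw": 1.5},
    {"xyz": [0.18,0,-0.32],"angular": [0,0,0],"claw": 1.5},
    {"xyz": [0.18,0,-0.32],"angular": [0,0,0],"claw": 1.5},
    {"xyz": [0.19,0,-0.32],"angular": [0,0,0],"claw": 1.5},
    {"xyz": [0.19,0,-0.32],"angular": [0,0,0],"claw": 1.5},
    {"xyz": [0,0,0],"angular": [0,0,0],"claw": 1.5}
  ]
}}

```text
t: 46.6
eef_pos: [0.4992, -0.0545, 0.2659]
ee_rot: [3.137, -0.002, -1.517]
force: [1.5, 9.6, 9.1]
width: 0.025
gripper_force: 40.0
```

Emit:
{"op": "servo_tool", "data": {
  "targets": [
    {"xyz": [0.18,0,-0.3],"angular": [0,0,0],"claw": 1.5},
    {"xyz": [0.18,0,-0.3],"angular": [0,0,0],"claw": 1.5},
    {"xyz": [0,0,0],"angular": [0,0,0],"claw": 1.5}
  ]
}}

```text
t: 46.9
eef_pos: [0.4993, -0.0581, 0.272]
ee_rot: [3.137, -0.002, -1.517]
force: [0.0, 9.8, 9.9]
width: 0.0251
gripper_force: 40.0
```

Emit:
{"op": "servo_tool", "data": {
  "targets": [
    {"xyz": [0.18,0,-0.3],"angular": [0,0,0],"claw": 1.5},
    {"xyz": [0.18,0,-0.3],"angular": [0,0,0],"claw": 1.5},
    {"xyz": [0,0,0],"angular": [0,0,0],"claw": 1.5}
  ]
}}

```text
t: 47.2
eef_pos: [0.4995, -0.0619, 0.2779]
ee_rot: [3.137, -0.003, -1.517]
force: [0.4, 8.7, 10.0]
width: 0.025
gripper_force: 40.0
```

Emit:
{"op": "servo_tool", "data": {
  "targets": [
    {"xyz": [0.15,0,-0.3],"angular": [0,0,0],"claw": 1.5},
    {"xyz": [0,0,0],"angular": [0,0,0],"claw": 1.5}
  ]
}}

```text
t: 47.4
eef_pos: [0.4996, -0.0638, 0.2808]
ee_rot: [3.137, -0.004, -1.517]
force: [1.7, 7.0, 7.3]
width: 0.0254
gripper_force: 40.0
```

Emit:
{"op": "servo_tool", "data": {
  "targets": [
    {"xyz": [0.15,0,-0.3],"angular": [0,0,0],"claw": 1.5},
    {"xyz": [0,0,0],"angular": [0,0,0],"claw": 1.5}
  ]
}}

```text
t: 47.6
eef_pos: [0.4996, -0.0657, 0.2836]
ee_rot: [3.136, -0.004, -1.517]
force: [2.8, 4.7, 6.2]
width: 0.0254
gripper_force: 40.0
```

Emit:
{"op": "servo_tool", "data": {
  "targets": [
    {"xyz": [0.15,0,-0.3],"angular": [0,0,0],"claw": 1.5},
    {"xyz": [0,0,0],"angular": [0,0,0],"claw": 1.5}
  ]
}}

```text
t: 47.8
eef_pos: [0.4997, -0.0676, 0.2864]
ee_rot: [3.136, -0.005, -1.517]
force: [4.8, 3.7, 5.1]
width: 0.0248
gripper_force: 40.0
```

Emit:
{"op": "servo_tool", "data": {
  "targets": [
    {"xyz": [0.1,0,-0.3],"angular": [0,0,0],"claw": 1.5},
    {"xyz": [0.1,0,-0.3],"angular": [0,0,0],"claw": 1.5},
    {"xyz": [0,0,0],"angular": [0,0,0],"claw": 1.5}
  ]
}}

```text
t: 48.1
eef_pos: [0.4997, -0.0687, 0.2883]
ee_rot: [3.133, -0.003, -1.518]
force: [15.9, -0.2, -19.7]
width: 0.0251
gripper_force: 40.0
```

Emit:
{"op": "servo_tool", "data": {
  "targets": [
    {"xyz": [0.1,0,-0.3],"angular": [0,0,0],"claw": 1.5},
    {"xyz": [0.1,0,-0.3],"angular": [0,0,0],"claw": 1.5},
    {"xyz": [0,0,0],"angular": [0,0,0],"claw": 1.5}
  ]
}}

```text
t: 48.4
eef_pos: [0.4996, -0.0691, 0.2894]
ee_rot: [3.128, -0.0, -1.519]
force: [26.5, 1.7, -47.5]
width: 0.0251
gripper_force: 40.0
```

```bash
python3 - <<'E'
from kin import *
print(cur()[0],monitor.get_state()['force'])
snap('scene','sc8');snap('side','si8')
# ram top vs. rest frames
for n0,n1 in(('sc6','sc8'),('sc6','sc7'),('si6','si8'),('si6','si7')):
    a=cv2.cvtColor(cv2.imread(f'pics/{n0}.png'),cv2.COLOR_BGR2GRAY).astype(int);b=cv2.cvtColor(cv2.imread(f'pics/{n1}.png'),cv2.COLOR_BGR2GRAY).astype(int)
    c=proj(n0,N+[0,0,.262]).round().astype(int);print(n0,n1,'ram col',a[c[1]-10:c[1]+14,c[0]-1:c[0]+2].mean(1).astype(int).tolist(),b[c[1]-10:c[1]+14,c[0]-1:c[0]+2].mean(1).astype(int).tolist())
E
```

```text
[ 0.49955164 -0.06910343  0.28943654] [ 26.53073854   1.70779396 -47.53047616]
sc6 sc8 ram col [205, 205, 206, 205, 200, 176, 119, 87, 86, 86, 86, 86, 87, 89, 81, 60, 48, 62, 87, 91, 90, 86, 76, 56] [133, 132, 133, 135, 134, 118, 94, 84, 84, 87, 87, 86, 86, 87, 81, 58, 47, 61, 86, 90, 87, 86, 74, 58]
sc6 sc7 ram col [205, 205, 206, 205, 200, 176, 119, 87, 86, 86, 86, 86, 87, 89, 81, 60, 48, 62, 87, 91, 90, 86, 76, 56] [153, 152, 153, 153, 153, 156, 163, 175, 175, 160, 138, 109, 92, 88, 87, 89, 87, 88, 90, 87, 87, 71, 49, 47]
si6 si8 ram col [123, 124, 124, 124, 124, 124, 168, 211, 176, 95, 92, 89, 74, 58, 75, 91, 92, 93, 98, 104, 107, 107, 107, 106] [97, 88, 85, 68, 34, 31, 36, 58, 72, 58, 43, 37, 38, 36, 35, 35, 36, 36, 39, 69, 91, 93, 91, 91]
si6 si7 ram col [123, 124, 124, 124, 124, 124, 168, 211, 176, 95, 92, 89, 74, 58, 75, 91, 92, 93, 98, 104, 107, 107, 107, 106] [51, 45, 45, 39, 35, 35, 35, 36, 36, 36, 36, 36, 38, 41, 42, 45, 46, 43, 39, 39, 38, 38, 39, 40]
```

Emit:
{"op": "servo_tool", "data": {
  "targets": [
    {"xyz": [-0.1,0,0.2],"angular": [0,0,0],"claw": 1.5},
    {"xyz": [-0.1,0,0.2],"angular": [0,0,0],"claw": 1.5},
    {"xyz": [0,0,0],"angular": [0,0,0],"claw": 1.5}
  ]
}}

```text
t: 48.8
eef_pos: [0.4996, -0.0688, 0.289]
ee_rot: [3.131, -0.004, -1.518]
force: [19.6, -2.8, -27.1]
width: 0.025
gripper_force: 40.0
```

Emit:
{"op": "servo_tool", "data": {
  "targets": [
    {"xyz": [0,-0.2,0.25],"angular": [0,0,0],"claw": 1.5},
    {"xyz": [0,-0.1,0.15],"angular": [0,0,0],"claw": 1.5},
    {"xyz": [0,0,0],"angular": [0,0,0],"claw": 1.5}
  ]
}}

```text
t: 49.1
eef_pos: [0.4998, -0.0687, 0.2884]
ee_rot: [3.128, -0.004, -1.518]
force: [-4.8, 7.3, 5.2]
width: 0.0254
gripper_force: 40.0
```

Emit:
{"op": "servo_tool", "data": {
  "targets": [
    {"xyz": [0,0.05,-0.12],"angular": [0,0,0],"claw": 1.5},
    {"xyz": [0,0,0],"angular": [0,0,0],"claw": 1.5}
  ]
}}

```text
t: 49.3
eef_pos: [0.4998, -0.0688, 0.2886]
ee_rot: [3.129, -0.003, -1.518]
force: [0.8, 6.2, -6.4]
width: 0.0255
gripper_force: 40.0
```

Emit:
{"op": "servo_tool", "data": {
  "targets": [
    {"xyz": [0,0,0],"angular": [0,0,0],"claw": 3},
    {"xyz": [0,0,0],"angular": [0,0,0],"claw": 4.5},
    {"xyz": [0,0,0],"angular": [0,0,0],"claw": 6.5},
    {"xyz": [0,0,0],"angular": [0,0,0],"claw": 6.5},
    {"xyz": [0,0,0],"angular": [0,0,0],"claw": 6.5},
    {"xyz": [0,0,-2],"angular": [0,0,0],"claw": 6.5},
    {"xyz": [0,0,-3],"angular": [0,0,0],"claw": 6.5},
    {"xyz": [0,0,-4],"angular": [0,0,0],"claw": 6.5},
    {"xyz": [0,0,-4],"angular": [0,0,0],"claw": 6.5},
    {"xyz": [-4,0,-1],"angular": [0,0,0],"claw": 6.5},
    {"xyz": [-4,0,0],"angular": [0,0,0],"claw": 6.5},
    {"xyz": [-4,0,0],"angular": [0,0,0],"claw": 6.5},
    {"xyz": [-4,0,0],"angular": [0,0,0],"claw": 6.5},
    {"xyz": [0,0,0],"angular": [0,0,0],"claw": 6.5}
  ]
}}

```text
t: 50.7
eef_pos: [0.4939, 0.0942, 0.4298]
ee_rot: [3.134, -0.005, -1.514]
force: [-0.5, -0.2, 0.0]
width: 0.065
gripper_force: 0.0
```

```bash
python3 - <<'E'
from kin import *
np.set_printoptions(precision=4,suppress=True)
print(cur()[0],monitor.get_state()['force'])
snap('scene','sc9');snap('side','si9')
a=cv2.imread('pics/si9.png');g=cv2.cvtColor(a,cv2.COLOR_BGR2GRAY).astype(int)
n='si9'
# vertical profile down the front narrow face and top of module: expected rows
for yb in(-.012,0,.012):
    f=lambda z:proj(n,N-u3*.03+v3*yb+[0,0,z])
    print('front face',yb,[(round(1000*z),*a[tuple(f(z).round().astype(int)[::-1])].tolist()) for z in np.arange(0,.1,.006)])
h=cv2.cvtColor(a,cv2.COLOR_BGR2HSV);m=cv2.inRange(h,(135,40,30),(165,255,255));k,l,st,ce=cv2.connectedComponentsWithStats(m)
print([(st[i].tolist(),ce[i].round(1).tolist()) for i in range(1,k) if st[i,4]>10],'exp mid front',proj(n,N-u3*.03+[0,0,.0355]),proj(n,N-u3*.03+[0,0,.014]),proj(n,N-u3*.03+[0,0,.057]))
b=cv2.cvtColor(cv2.imread('pics/sc9.png'),cv2.COLOR_BGR2GRAY).astype(int);c=proj('sc6',N+[0,0,.262]).round().astype(int);print('ram',b[c[1]-10:c[1]+14,c[0]-1:c[0]+2].mean(1).astype(int).tolist())
E
```

```text
[0.4939 0.0942 0.4298] [-0.5321 -0.1905  0.0498]
front face -0.012 [(0, 76, 75, 74), (6, 61, 62, 62), (12, 67, 64, 68), (18, 94, 78, 98), (24, 107, 84, 113), (30, 108, 84, 113), (36, 108, 84, 113), (42, 103, 81, 107), (48, 98, 78, 103), (54, 86, 72, 89), (60, 66, 60, 67), (66, 56, 55, 56), (72, 74, 76, 76), (78, 117, 122, 124), (84, 81, 83, 84), (90, 105, 108, 108), (96, 100, 100, 98)]
front face 0 [(0, 69, 69, 69), (6, 61, 62, 61), (12, 62, 61, 62), (18, 72, 67, 73), (24, 79, 69, 81), (30, 84, 73, 88), (36, 91, 75, 94), (42, 90, 74, 93), (48, 88, 72, 91), (54, 72, 64, 74), (60, 58, 58, 59), (66, 58, 58, 57), (72, 68, 70, 70), (78, 59, 60, 59), (84, 56, 56, 56), (90, 95, 95, 96), (96, 91, 90, 88)]
front face 0.012 [(0, 80, 78, 79), (6, 64, 64, 64), (12, 67, 66, 68), (18, 106, 85, 110), (24, 106, 84, 111), (30, 105, 84, 109), (36, 103, 82, 107), (42, 98, 80, 102), (48, 98, 79, 102), (54, 96, 78, 100), (60, 62, 61, 62), (66, 57, 58, 58), (72, 100, 103, 104), (78, 110, 114, 115), (84, 79, 81, 81), (90, 91, 92, 92), (96, 97, 95, 95)]
[([436, 147, 19, 8, 119], [444.8, 150.4]), ([291, 180, 14, 16, 126], [297.1, 188.9]), ([196, 232, 21, 11, 167], [206.0, 237.1])] exp mid front [295.5042 189.9041] [295.2921 195.0523] [295.7204 184.6536]
ram [141, 143, 141, 142, 140, 124, 98, 82, 80, 81, 82, 79, 83, 81, 76, 57, 44, 58, 80, 84, 82, 80, 70, 55]
```

```bash
python3 -c "
from station import order
print(order.job_done())"
```

```text
the job is handed in; nothing more can be done
None
```

The module stands against both stops with the holder pressed home and the lever eased back to rest, handed in at 51 s. Uncertain: the ends look alike, so "loose holder on top" is my best guess; I lightly bumped something, probably the yellow look-alike (about 23 N); the wrist touched its joint limit.

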